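Hang the lift-off gate on a burner guard and shut it

TASK

Take the yellow-framed gate leaf out of its grey stand and hang it back on the burner guard, standing wide open towards you: let both hinge sockets down over the two brass pintles together until the leaf rests fully home. Then swing it shut against its stop post and let go. Be gentle, never force or drop the leaf on its hinge (less than about 3 kg of push), and leave the burner, tripod, glassware, rack and pen where they are.

Things in the scene. Friction and masses are not known exactly. Their poses are not given: they have to be found in the camera images.
- leaf: Loose gate leaf, 0.22 to 0.36 kg: yellow frame, clear pane 4 mm thick. Origin: on the vertical axis of its two sockets, level with the frame's bottom edge; z up, the leaf runs along its own -x. Frame: x -190 to -16 mm, 12 mm thick (y -6 to 6), 162 mm high. Centre of mass near x -90, z 80 mm. Starts upright in the stand, hinge end away from the robot; it hangs low in the grasp: quick moves swing it.
- leaf_grip (a point): Middle of the leaf's top rail, above its centre of mass: leaf frame (-90, 0, 151) mm. The rail is 22 mm high (leaf z 140 to 162), 12 mm thick, with flat sides: pinch it from above across y.
- leaf_socket_low (a point): Middle of the lower socket's mouth (underside): leaf frame (0, 0, 20) mm. The socket is a steel block 20 x 20 mm centred on the axis, z 20 to 38 mm, with a 10 mm round bore right through.
- leaf_socket_top (a point): Middle of the upper socket's mouth (underside): leaf frame (0, 0, 110) mm. Same block and bore, z 110 to 128 mm.
- leaf_end (a point): Middle of the leaf's free end: leaf frame (-190, 0, 81) mm.
- guard: Fixed burner guard: blue mat, clear screens 186 mm high on three sides, open towards the robot. Origin: on the table under the MIDDLE of the hinge post's slot; +x into the guard, z up; the doorway runs from the hinge along -y. Leaf wide open: its axes parallel to the guard's (it runs to -x). Shut: it runs along -y, its yaw 90 degrees more. More than 30 N between leaf and guard counts as forced.
- slot_mid (a point): Middle of the hinge slot, guard frame (0, 0, 40) mm. The dark hinge post with both pintles was clamped at random within 20 mm either side of here along the guard's y; its true place is in NO reading and must be felt (or seen). It does not budge. Post: 16 mm square, behind the pintles at guard x 22 to 38, z up to 172. The screens nearest the hinge are at y = +65 mm, x over 54 mm.
- pintle_low_mid (a point): Where the lower pintle's tip would be if clamped at mid slot: guard frame (0, 0, 62) mm. Brass pintle 8 mm thick, 22 mm long, its top 4 mm tapering to 6 mm, on an arm 22 mm wide (x -11 to 25) and 6 mm thick whose top is at z = 40. Home, the socket rests on the arm and the leaf's origin is at guard z = 20 mm; above 42 mm the sockets clear the tips.
- pintle_top_mid (a point): The same for the upper pintle, on the same vertical axis: tip at guard (0, 0, 152) mm, arm top at z = 130, arm 6 mm thick. Because of this arm the leaf must come in level from the front (-x), raised by 25 to 60 mm over home, not down from high above. Once hung, the leaf sags a degree or so, turns freely and stays where it is left.
- stop (a point): Middle of the stop post's front face, guard frame (6, -175, 75) mm: aluminium post 44 mm wide, 150 mm high. Shut, the end of the leaf rests on it.
- stand: Fixed grey stand, 130 x 90 mm, 52 mm high. Origin on the table under the middle of its slot, which runs along its x, is 15 mm wide and has its floor 12 mm above the table; cheeks 100 mm long, 40 mm high. The leaf's grip point starts right above its origin.
- tripod: Steel tripod with a wire gauze, 168 mm high, gauze 120 mm square, on the guard's mat. Origin: middle of its underside. Leave alone.
- burner: Gas burner under the tripod, 125 mm high. Origin: middle of its foot. Leave alone.
- beaker: Glass beaker, 70 mm across, 90 mm high, on the left. Origin: middle of its base. Leave alone.
- dish: White dish, 84 mm across, 32 mm high, on the left. Origin: middle of its base. Leave alone.
- measuring_cylinder: Measuring cylinder on a blue foot 70 mm across, 220 mm high, far left. Origin: middle of its base. Leave alone.
- tube_rack: White test-tube rack 80 x 200 mm, 128 mm high, on the right. Origin: middle of its base. Leave alone.
- pen: Black pen 140 mm long on the worksheet, right. Origin: middle of its underside. Leave alone.
Things that resemble listed ones, but are neither listed nor needed, are in the scene too. Of the things that look like the leaf, the middle-sized one is meant.

How it is judged (in metres and radians):
On the way:
1. The leaf hangs fully home on both pintles while standing open (within about 35 degrees of wide open) (z of leaf in the frame of guard between 0.016 and 0.0245 m and x of leaf in the frame of guard between -0.007 and 0.007 m and y of leaf in the frame of guard between -0.027 and 0.027 m and angle between leaf's own z axis and vertical below 0.06 rad and contact force between leaf and guard above 0.5 N and angle between the x axis of leaf and the x axis of guard, either way round below 0.6 rad), for 0.2 s.
At the end, for the whole second after the job is handed in: The leaf hangs on both pintles: its origin 16 to 24.5 mm above the guard's, within 7 mm of it along the guard's x and 27 mm along y, upright within 0.06 rad; shut within 0.075 rad, its free end within 18 mm of the doorway line beside the stop; carried by the guard, let go, at rest (z of leaf in the frame of guard between 0.016 and 0.0245 m and x of leaf in the frame of guard between -0.007 and 0.007 m and y of leaf in the frame of guard between -0.027 and 0.027 m and angle between leaf's own z axis and vertical below 0.06 rad and contact force between leaf and guard above 0.5 N and angle between the x axis of leaf and the y axis of guard, either way round below 0.075 rad and x of leaf_end in the frame of guard between -0.018 and 0.018 m and y of leaf_end in the frame of guard below -0.15 m and linear speed of leaf below 0.02 m/s and angular speed of leaf below 0.1 rad/s and contact force between the fingers and leaf below 0.1 N); the robot touches nothing.
It fails at once if The leaf pressed or knocked on the guard or its hinge with more than 30 N (contact force between leaf and guard above 30 N).
It fails at once if A bystander moved more than 25 mm, or the tripod, beaker or measuring cylinder tipped over (distance of any of tripod, burner, beaker, dish, measuring_cylinder, tube_rack, pen from where it was at the start of the episode above 0.025 m or angle between any of tripod, beaker, measuring_cylinder's own z axis and vertical above 0.3 rad).
It also fails if it takes over 69 s, if anything falls off the work surface, if the arm or the gripper's body presses on something with over 40 N, if the wrist force passes 120 N, or if a joint passes its speed limit or range.

ROBOT

A 6-joint arm with a two-finger parallel gripper is mounted at the origin on the work surface. World frame = base frame: x ahead of the robot, y to its left, z up, the work surface at z = 0. Lengths are in m, angles in degrees, forces in N, time in s.
With the tool pointing down it reaches from about 0.375 to 0.9 m from the base axis. Payload 3.1 kg.
Tool frame: the origin (TCP) lies midway between the tips of the shut fingers; the grasp point (between the pads) lies 19 mm behind it; x points along the fingers, z is the direction in which the jaws open and shut, and the axes are right-handed (so a half turn about x gives the same grasp; the last joint's range is limited). The gripper opens to 87 mm and grips with 3 to 60 N. Pads are 19 mm wide; open, the fingers measure 117 mm over their backs; the gripper's body (75 mm by 190 mm) begins 51 mm behind the grasp point.
Start: joints at [-87.233, 30.224, 82.088, -0, 67.689, -10.227], TCP at [0.141, -0.609, 0.223] pointing down, gripper open.
Joint ranges: [-176.69, 176.69], [-43.24, 126.21], [12.49, 139.97], [-82, 262], [0, 151.66], [-163.58, 163.58]. Speed limits (degrees/s): [159.86, 159.86, 180, 180, 180, 180].

INTERFACE

Orientations are given as a 3x3 rotation matrix whose columns are the frame's x, y, z axes.
In Python, from rig import * gives the robot as it stands.
- The arm moves only by the tool play_rows, never from a script. Its argument "rows" is a list that holds one entry, the list of rows, each a list of 7 numbers: the shift along the tool's x, y, z in m, then the turn, a rotation vector about the tool's x, y, z in degrees, then the finger opening in m, from 0 to 0.087. A call has 1 to 12 rows; each row is the pose to reach, as a shift and turn from the pose commanded when the call began, along the tool's axes at that moment; what a row does not reach only later rows make up. A row lasts 1/10 s, in which the tool goes at most 50 mm and 8.59 degrees, less where a joint would pass 70% of its speed; a pose out of reach is approached as far as the arm can. A call with a gripper value outside its range is refused whole. The fingers move at their own pace and stop on an object; the grip force is fixed at half the most. Time passes only in rows, so rows that repeat a pose let the fingers close. It gives the time, the measured TCP pose, the force and the opening at its end, in the units of the state.
- read_state(): the state, without advancing time (a new reading comes with each control period).
- capture(name): name is "scene" or "top"; returns a dict with "pixels" (420x560x3 uint8, red, green, blue), "intrinsics" (3x3 intrinsics, pixels), "k1" (the pictures are not rectified: a ray, as slopes to the right and down, at radius r is drawn at 1 + k1 r^2 times it, then the intrinsics apply), "rvec" (rotation vector, rad) and "tvec" (3), from world to camera coordinates, as OpenCV has them. Camera axes: x right, y down, z forward; pixel columns grow to the right and rows downward; lengths in m; the calibration is good to about 2 mm. A picture is of the moment at which its call begins. There is no depth.
- hand_in(): hands the job in, once; it reports no verdict.
Trained networks look in the newest picture that a camera, given by its name, has taken for a name from the list of things; names that differ only in an ending like _2 or _b are one class to them, and where a whole thing is asked for, a point or a joint stands for the part that bears it (a point fixed in the world has none). Each returns a list of dicts, best first, with "p" (0 to 1); they miss things now and then, are a little off and sometimes report something else, mostly with a low value. They report only what shows in the picture. A call takes as long as a camera call. They do not tell look-alikes from the thing itself.
- trace(camera, target): "mask" (420x560 bool, what is visible of it) and "at" ([column, row] in pixels, amid what is visible of it).
The state is a dict: "time_s": time; "joint_positions": joint angles; "qvel": joint speeds; "tau": joint torques, N m; "position": TCP position; "tcp_rot": TCP orientation; "force": force on the tool from outside, world axes, zero at the start; "moment": the same for the moment, N m; "opening": opening from 0.0 (shut) to 1.0 (fully open).
Only numpy, scipy, OpenCV 4.12 (cv2) and the standard library are available. Lean on these libraries where they do the work, as an engineer would, in place of code of your own. Each camera call takes 0.05 s, during which the arm holds its last target.

## Working session

There is one attempt and no reset: what is moved stays moved. The work goes in short steps, Python scripts to look and compute and a tool call to move; the robot and the scene stay as the last step left them, time stands still between calls to the robot, and variables do not carry over. Pictures are saved under pics/ and viewed, and the job is handed in when it is done.

Besides the shell and the picture viewer there is one more tool, called as name([rows], argument=value, ...), one row to a line, values as JSON. play_rows: Moves the arm, as the interface text tells. Its arguments: {"type":"object","properties":{"rows":{"type":"array"}},"required":["rows"]}

```bash
ls; mkdir -p pics; cat > h.py <<'E'
from rig import *
import numpy as np, cv2
def cam(n):
    c=capture(n); return c
def save(c,f,crop=None,s=1):
    im=c["pixels"][:,:,::-1]
    if crop: x0,y0,x1,y1=crop; im=im[y0:y1,x0:x1]
    im=cv2.resize(im,None,fx=s,fy=s,interpolation=cv2.INTER_CUBIC)
    cv2.imwrite("pics/"+f,im)
def ray(c,uv):
    K=np.array(c["intrinsics"]);k1=c["k1"]
    d=np.array([k1,0,0,0,0.])
    p=cv2.undistortPoints(np.array([[uv]],float),K,d)[0,0]
    R=cv2.Rodrigues(np.array(c["rvec"],float))[0];t=np.array(c["tvec"],float)
    o=-R.T@t; v=R.T@np.array([p[0],p[1],1.]); return o,v/np.linalg.norm(v)
def atz(c,uv,z):
    o,v=ray(c,uv); return o+v*(z-o[2])/v[2]
def proj(c,P):
    return cv2.projectPoints(np.array(P,float).reshape(-1,1,3),np.array(c["rvec"],float),np.array(c["tvec"],float),np.array(c["intrinsics"]),np.array([c["k1"],0,0,0,0.]))[0][:,0]
def tri(rs):
    A=0;b=0
    for o,v in rs:
        M=np.eye(3)-np.outer(v,v);A=A+M;b=b+M@o
    x=np.linalg.solve(A,b); return x,[np.linalg.norm((np.eye(3)-np.outer(v,v))@(x-o)) for o,v in rs]
E
python3 - <<'E'
from h import *
import pickle
s=capture("scene");save(s,"s0.png",s=1.4)
t=capture("top");save(t,"t0.png",s=1.4)
pickle.dump((s,t),open("c0.pkl","wb"))
for c in (s,t): print(c["intrinsics"],c["k1"],ray(c,(280,210)))
st=read_state(); print(st)
E
```

```text
pics
[[410.6054663    0.         278.04302993]
 [  0.         410.6054663  201.54943546]
 [  0.           0.           1.        ]] 0.007914826815976807 (array([ 1.08204528, -0.56035847,  0.94808543]), array([-0.45753076,  0.49789763, -0.73672488]))
[[419.10742529   0.         277.27834142]
 [  0.         419.10742529 207.22935037]
 [  0.           0.           1.        ]] -0.042516497500575255 (array([0.31915243, 0.00204558, 1.30139787]), array([ 0.17831268,  0.00883166, -0.98393424]))
{'time_s': 0.1, 'joint_positions': array([-8.72324288e+01,  3.02734653e+01,  8.21482300e+01, -1.13064165e-03,
        6.76906261e+01, -1.02280260e+01]), 'qvel': array([-0.08515788, -0.06938283, -0.07510765, -0.06042554, -0.01533433,
       -0.01331197]), 'tau': array([-2.81604716e-04, -4.40985918e+01, -1.77150393e+01,  6.34783320e-02,
        5.34146489e-02, -3.79597759e-05]), 'position': array([ 0.14053075, -0.60832042,  0.22167589]), 'tcp_rot': array([[-1.12890725e-04,  9.74385678e-01,  2.24883388e-01],
       [ 1.95720833e-03,  2.24883174e-01, -9.74383768e-01],
       [-9.99998078e-01,  3.30144750e-04, -1.93246299e-03]]), 'force': array([-0.3266589 , -0.92074934, -0.1691313 ]), 'moment': array([ 0.01648987,  0.02990617, -0.01670332]), 'opening': 1.0011466702854723}
```

View pics/s0.png

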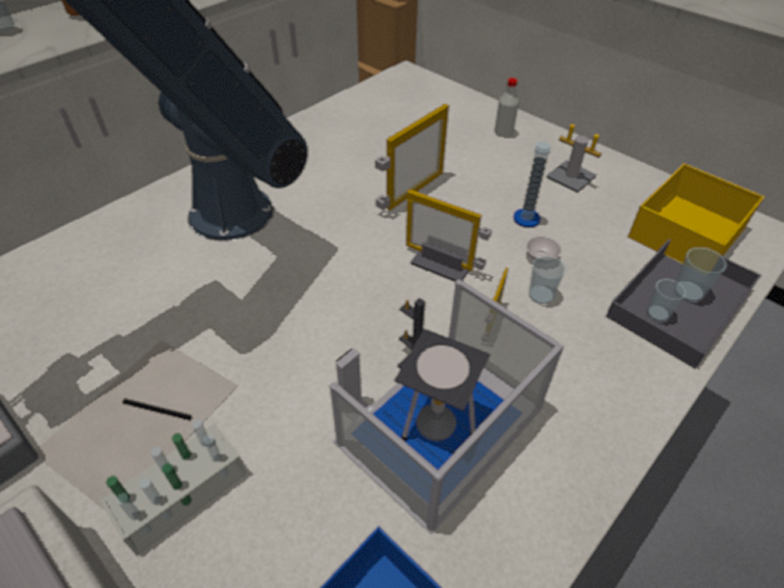

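View pics/t0.png

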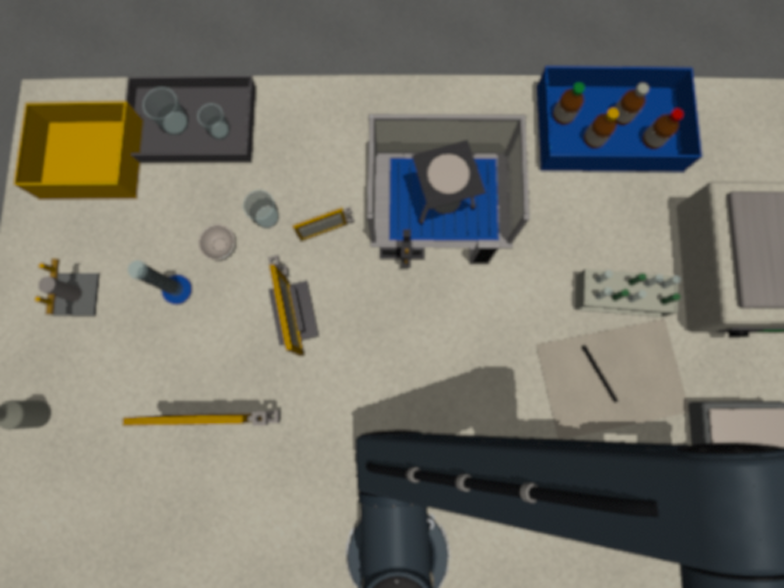

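```bash
python3 - <<'E'
from h import *
for cm in ("scene","top"):
  for n in ["leaf","leaf_grip","leaf_socket_top","leaf_end","guard","slot_mid","stop","stand"]:
    try:
      for d in trace(cm,n)[:4]:
        m=d["mask"]; ys,xs=np.nonzero(m); print(cm,n,round(d["p"],2),np.round(d["at"],1),m.sum(),(xs.min(),ys.min(),xs.max(),ys.max()) if len(xs) else "")
    except Exception as e: print(cm,n,e)
print(read_state()["time_s"])
E
```

```text
scene leaf 0.78 [299.7 112. ] 2391 (np.int64(268), np.int64(74), np.int64(320), np.int64(150))
scene leaf 0.73 [317.3 166.1] 2098 (np.int64(290), np.int64(135), np.int64(351), np.int64(193))
scene leaf_grip 0.95 [318.5 161. ] 2112 (np.int64(290), np.int64(135), np.int64(351), np.int64(193))
scene leaf_grip 0.81 [295.6 110.9] 2345 (np.int64(268), np.int64(74), np.int64(320), np.int64(150))
scene leaf_grip 0.69 [358.  205.4] 119 (np.int64(353), np.int64(192), np.int64(362), np.int64(216))
scene leaf_socket_top 0.6 [360.1 205.4] 161 (np.int64(353), np.int64(191), np.int64(363), np.int64(216))
scene leaf_socket_top 0.47 [316.3 185. ] 681 (np.int64(294), np.int64(173), np.int64(333), np.int64(200))
scene leaf_end 0.76 [315.5 162.5] 1975 (np.int64(290), np.int64(136), np.int64(350), np.int64(192))
scene leaf_end 0.68 [296.  111.2] 2239 (np.int64(268), np.int64(75), np.int64(319), np.int64(149))
scene leaf_end 0.4 [361.1 204.8] 120 (np.int64(353), np.int64(191), np.int64(362), np.int64(216))
scene guard 0.86 [324.  297.8] 13067 (np.int64(236), np.int64(200), np.int64(401), np.int64(380))
sc
[... 1049 characters left out ...]
 np.int64(199), np.int64(303))
top leaf_end 0.98 [202.4 215.8] 757 (np.int64(193), np.int64(183), np.int64(216), np.int64(253))
top leaf_end 0.69 [232. 159.] 570 (np.int64(209), np.int64(148), np.int64(252), np.int64(171))
top leaf_end 0.63 [152.4 299.7] 902 (np.int64(88), np.int64(293), np.int64(199), np.int64(304))
top guard 0.59 [301.6 140.4] 9193 (np.int64(263), np.int64(81), np.int64(377), np.int64(191))
top slot_mid 0.69 [305.9 136.8] 9567 (np.int64(262), np.int64(80), np.int64(378), np.int64(191))
top stop 0.77 [299.6 136.4] 9322 (np.int64(262), np.int64(81), np.int64(377), np.int64(191))
top stand 0.67 [215.8 221.1] 685 (np.int64(192), np.int64(201), np.int64(226), np.int64(245))
0.9
```

Candidates for the leaf are a large one at scene (296,111) / top (143,298), a middle-sized one in the grey stand at scene (317,163) / top (205,217), and a small one at scene (358,205) / top (229,158). The middle-sized one in the stand fits the description, so I'll check it in close crops.

```bash
python3 - <<'E'
from h import *
import pickle
s,t=pickle.load(open("c0.pkl","rb"))
save(s,"s_leaf.png",(280,125,360,205),7)
save(t,"t_leaf.png",(180,175,240,260),7)
save(s,"s_guard.png",(230,195,340,305),5)
save(t,"t_guard.png",(255,75,385,195),5)
E
```

```text
(no output)
```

View pics/s_leaf.png

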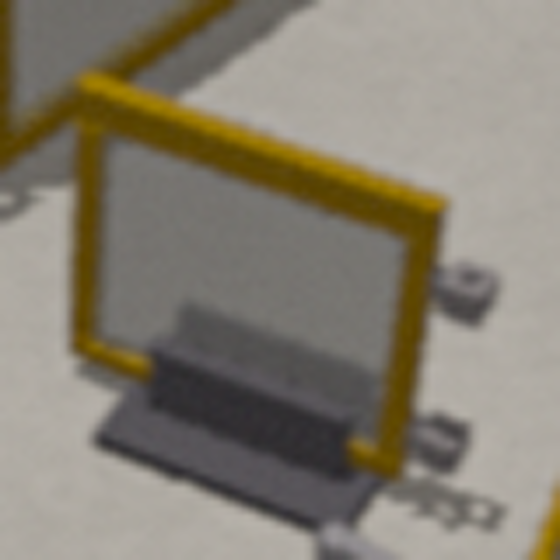

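View pics/t_leaf.png

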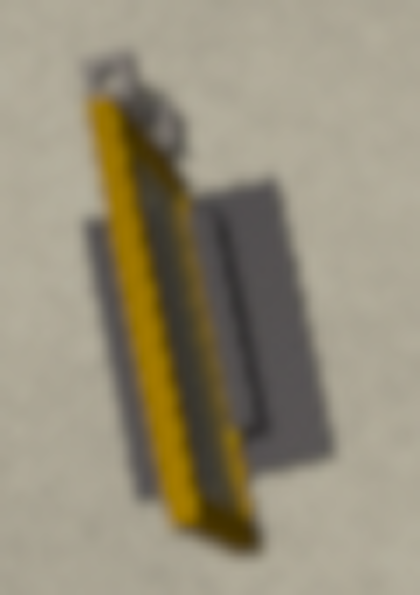

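View pics/s_guard.png

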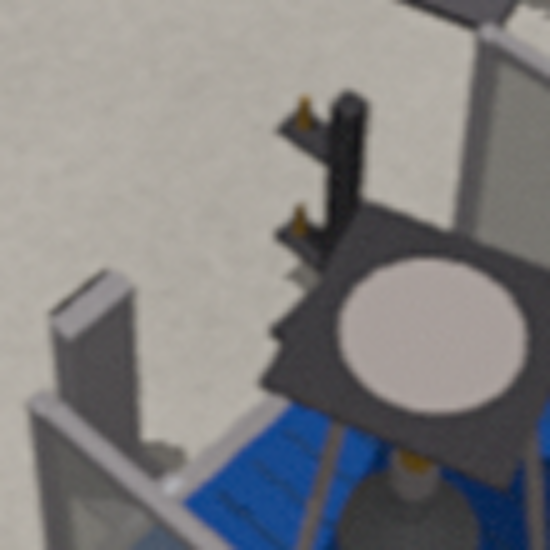

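View pics/t_guard.png

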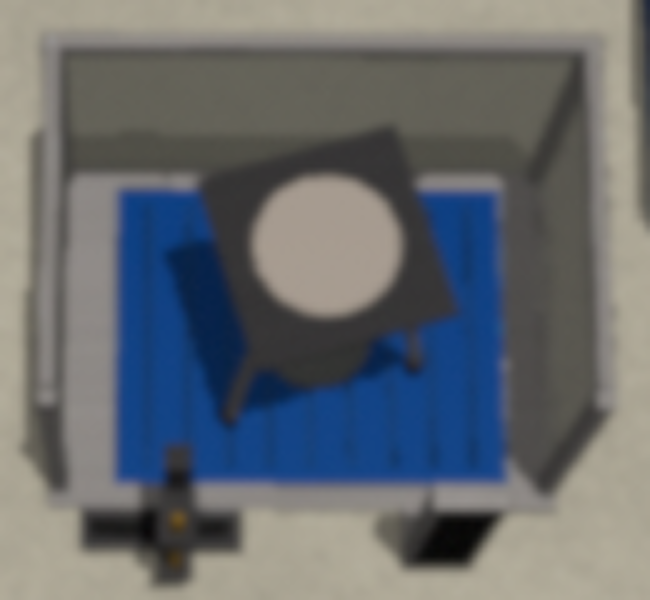

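The middle-sized leaf in the stand at top (205,217) is the right one, with both sockets at its far end. Both brass pintle tips show in both views, at about scene (290.6,214)/(289.5,236) and top (290.3,178.5)/(290,187). I'll fit poses next.

```bash
cat > fit.py <<'E'
from h import *
from scipy.optimize import minimize
def ymask(c):
    hsv=cv2.cvtColor(c["pixels"],cv2.COLOR_RGB2HSV)
    return ((hsv[...,0]>14)&(hsv[...,0]<34)&(hsv[...,1]>130)&(hsv[...,2]>50))
def box(x0,x1,y0,y1,z0,z1): return np.array([[x,y,z] for x in(x0,x1) for y in(y0,y1) for z in(z0,z1)])/1000.
def frameboxes(w=16,wb=12):
    return [box(-190,-16,-6,6,140,162),box(-190,-190+w,-6,6,0,162),box(-16-w,-16,-6,6,0,162),box(-190,-16,-6,6,0,wb)]
S=6
def render(c,T,bs,roi):
    x0,y0,x1,y1=roi; im=np.zeros(((y1-y0)*S,(x1-x0)*S),np.uint8)
    for b in bs:
        p=proj(c,b@T[:3,:3].T+T[:3,3]); p=(p+.5-[x0,y0])*S-.5
        cv2.fillConvexPoly(im,np.round(cv2.convexHull(p.astype(np.float32))*16).astype(np.int32),255,shift=4)
    return cv2.resize(im,(x1-x0,y1-y0),interpolation=cv2.INTER_AREA)/255.
def pose(p):  # x,y,z,yaw,(roll about leaf x, pitch about y)
    from scipy.spatial.transform import Rotation as R
    T=np.eye(4);a=list(p)+[0]*(6-len(p))
    T[:3,:3]=R.from_euler("ZYX",[a[3],a[5],a[4]]).as_matrix();T[:3,3]=a[:3];return T
E
python3 - <<'E'
from fit import *
import pickle
s,t=pickle.load(open("c0.pkl","rb"))
for c,(x0,y0,x1,y1),n in ((s,(280,125,360,205),"sm"),(t,(180,175,240,260),"tm")):
    cv2.imwrite(f"pics/{n}.png",cv2.resize(ymask(c)[y0:y1,x0:x1].astype(np.uint8)*255,None,fx=5,fy=5,interpolation=0))
def uv(p,off,k): return ((p[0]+.5)/k-.5+off[0],(p[1]+.5)/k-.5+off[1])
g=lambda p:uv(p,(230,195),5); h=lambda p:uv(p,(255,75),5)
for nm,a,b in (("top tip",(305,99),(178,518)),("low tip",(299,208),(175,560)),("post top",(348,98),(176,457))):
    print(nm,tri([ray(s,g(a)),ray(t,h(b))]))
for nm,p,z in (("back L",(45,35),.186),("back R",(603,38),.186),("fr L",(40,405),.186),("fr R",(606,405),.186),("barL",(82,532),.0),("barR",(240,532),.0),("barc",(161,532),.0),("barc",(161,532),.04)):
    print(nm,atz(t,h(p),z).round(4))
for nm,p,z in (("stop a",(53,318),.15),("stop b",(112,268),.15),("stop c",(132,290),.15),("stop d",(66,338),.15)):
    print(nm,atz(s,g(p),z).round(4))
E
```

```text
top tip (array([ 0.61882558, -0.01561542,  0.15323264]), [np.float64(0.00024635345303402874), np.float64(0.0002463534530338315)])
low tip (array([ 0.61685339, -0.01497669,  0.06086638]), [np.float64(0.0006618347306849938), np.float64(0.0006618347306850771)])
post top (array([ 0.64750924, -0.0146632 ,  0.1755555 ]), [np.float64(0.0005437269115840395), np.float64(0.0005437269115838822)])
back L [0.8972 0.062  0.186 ]
back R [ 0.8966 -0.2593  0.186 ]
fr L [0.6745 0.0615 0.186 ]
fr R [ 0.676  -0.2524  0.186 ]
barL [0.6491 0.0432 0.    ]
barR [ 0.6496 -0.0578  0.    ]
barc [ 0.6493 -0.0073  0.    ]
barc [ 0.6392 -0.0071  0.04  ]
stop a [ 0.6246 -0.1995  0.15  ]
stop b [ 0.6235 -0.1595  0.15  ]
stop c [ 0.6399 -0.1621  0.15  ]
stop d [ 0.6374 -0.2031  0.15  ]
```

```bash
python3 - <<'E'
import cv2,numpy as np
a=cv2.imread("pics/sm.png");b=cv2.imread("pics/tm.png")
b=cv2.copyMakeBorder(b,0,0,0,0,0);H=max(a.shape[0],b.shape[0])
f=lambda i:cv2.copyMakeBorder(i,0,H-i.shape[0],0,10,cv2.BORDER_CONSTANT,value=(90,0,0))
cv2.imwrite("pics/masks.png",np.hstack([f(a),f(b)]))
E
```

```text
(no output)
```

View pics/masks.png

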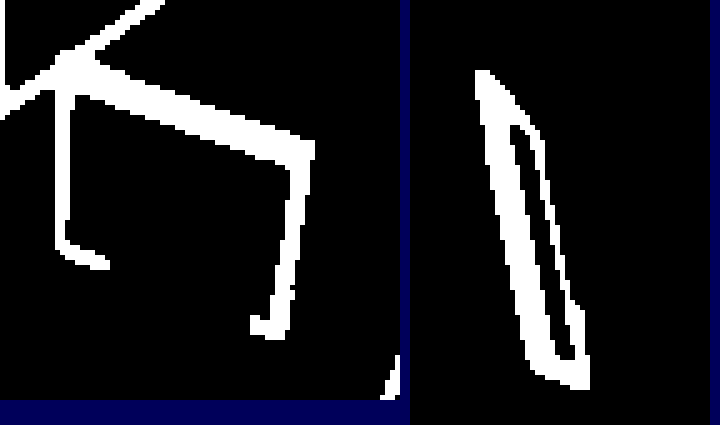

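```bash
python3 - <<'E'
from fit import *
import pickle
s,t=pickle.load(open("c0.pkl","rb"))
rs=(286,132,346,196); rt=(188,180,224,258)
ms=ymask(s)[rs[1]:rs[3],rs[0]:rs[2]].astype(float); mt=ymask(t)[rt[1]:rt[3],rt[0]:rt[2]].astype(float)
# weights: ignore big-leaf bits and stand
ws=np.ones_like(ms); ws[:12,:14]=0; ws[:6,:24]=0; ws[38:,11:52]=0
wt=np.ones_like(mt)
def img(c,r):
    return ymask(c)[r[1]:r[3],r[0]:r[2]]
def cost(p):
    T=pose(p[:4]);bs=frameboxes(abs(p[4])*1e3,abs(p[5])*1e3)
    bl=lambda a:cv2.GaussianBlur(a,(0,0),1.0)
    return (ws*(bl(render(s,T,bs,rs))-bl(ms))**2).sum()+(wt*(bl(render(t,T,bs,rt))-bl(mt))**2).sum()
# init from top-view: rail ends at z=.174
hi=atz(t,(193,189),.174);fr=atz(t,(206,248),.174);print(hi,fr,np.linalg.norm(hi-fr))
yaw=np.arctan2(*(hi-fr)[1::-1]); u=np.array([np.cos(yaw),np.sin(yaw)])
best=None
for z in (.012,.016):
    p0=np.array([*(hi[:2]+u*.016),z,yaw,.016,.012])
    sim=np.vstack([p0]+[p0+np.eye(6)[i]*d for i,d in enumerate((.006,.006,.005,.04,.004,.004))])
    r=minimize(cost,p0,method="Nelder-Mead",options=dict(initial_simplex=sim,maxiter=800,xatol=1e-5,fatol=1e-3))
    print(r.fun,r.x.round(4),np.degrees(r.x[3]))
    if best is None or r.fun<best.fun:best=r
T=pose(best.x[:4]);G=T@[-.09,0,.151,1];print("grip",G[:3])
np.save("leaf0.npy",best.x)
bs=frameboxes(abs(best.x[4])*1e3,abs(best.x[5])*1e3)
for c,r,m,n in ((s,rs,ms,"fs"),(t,rt,mt,"ft")):
    im=np.dstack([render(c,T,bs,r)*255,0*m,m*255]).astype(np.uint8);cv2.imwrite(f"pics/{n}.png",cv2.resize(im,None,fx=6,fy=6,interpolation=0))
E
```

```text
[0.58122782 0.25383642 0.174     ] [0.41805866 0.21113355 0.174     ] 0.16866448969836056
102.40452766065624 [0.5986 0.2554 0.0147 0.2318 0.0102 0.    ] 13.28219554475587
112.85558422447873 [0.5976 0.2551 0.0147 0.2339 0.0096 0.0085] 13.403931119443897
grip [0.51100666 0.23468553 0.16570735]
```

```bash
python3 - <<'E'
import cv2,numpy as np
a=cv2.imread("pics/fs.png");b=cv2.imread("pics/ft.png");H=max(a.shape[0],b.shape[0])
f=lambda i:cv2.copyMakeBorder(i,0,H-i.shape[0],0,10,cv2.BORDER_CONSTANT,value=(255,255,255))
cv2.imwrite("pics/fits.png",np.hstack([f(a),f(b)]))
E
```

```text
(no output)
```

View pics/fits.png

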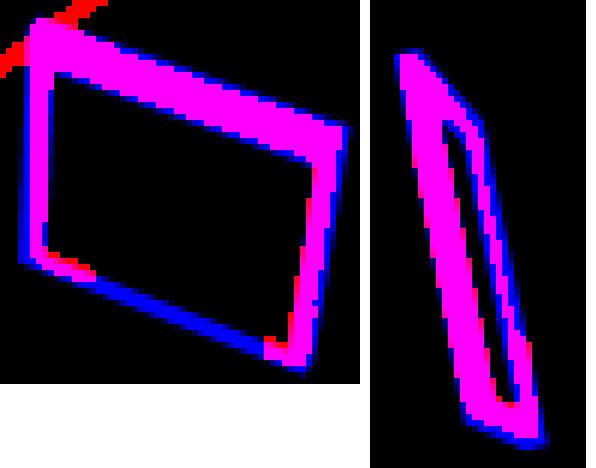

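Overlay shows the fit lies within about 1 px in both views. It gives a grip point of (0.511, 0.235, ~0.164) and yaw 13.3°, and the height agrees with the text (12 mm floor). The pintle tips triangulate to (0.618, −0.015) at heights 153 and 61 mm, against 152 and 62 expected. Guard yaw is about 0. Next I'll reach.

```bash
cat > go.py <<'E'
from h import *
import sys
from scipy.spatial.transform import Rotation as R
# usage: go.py x y z jawyaw
def target(x,y,z,jaw):
    a=np.radians(jaw);zx=np.array([np.cos(a),np.sin(a),0]);xx=np.array([0,0,-1.]);return np.array([x,y,z]),np.c_[xx,np.cross(zx,xx),zx]
def delta(st,x,y,z,jaw):
    p,Rt=target(x,y,z,jaw);R0=st["tcp_rot"];return R0.T@(p-st["position"]),R.from_matrix(R0.T@Rt).as_rotvec(degrees=True)
if __name__=="__main__":
    a=list(map(float,sys.argv[1:])); st=read_state()
    for i in range(0,len(a),4):
        d,r=delta(st,*a[i:i+4]);print(d.round(4),r.round(2))
    print("pos",st["position"].round(4),"F",np.round(st["force"],2),"M",np.round(st["moment"],3),"open",st["opening"],"q",np.round(st["joint_positions"],1),"t",st["time_s"])
    Rt=st["tcp_rot"];print("jaw",np.degrees(np.arctan2(Rt[1,2],Rt[0,2])).round(2),"x",Rt[:,0].round(4))
E
python3 go.py 0.42 -0.22 0.30 -76.7 0.46 0.1 0.28 -76.7
```

```text
[-0.0774  0.3598 -0.3162] [-0.31  0.    0.  ]
[-0.0575  0.4707 -0.619 ] [-0.31  0.    0.  ]
pos [ 0.1405 -0.609   0.2226] F [ 0.07 -0.21 -0.54] M [-0.018  0.067 -0.029] open 1.000168583290319 q [-87.2  30.2  82.1  -0.   67.7 -10.2] t 0.9
jaw -77.01 x [-0.e+00 -1.e-04 -1.e+00]
```

play_rows([
  [[-0.077,0.36,-0.316,-0.3,0,0,0.087],[-0.077,0.36,-0.316,-0.3,0,0,0.087],[-0.077,0.36,-0.316,-0.3,0,0,0.087],[-0.077,0.36,-0.316,-0.3,0,0,0.087],[-0.077,0.36,-0.316,-0.3,0,0,0.087],[-0.077,0.36,-0.316,-0.3,0,0,0.087],[-0.077,0.36,-0.316,-0.3,0,0,0.087],[-0.077,0.36,-0.316,-0.3,0,0,0.087],[-0.077,0.36,-0.316,-0.3,0,0,0.087],[-0.0575,0.47,-0.619,-0.3,0,0,0.06],[-0.0575,0.47,-0.619,-0.3,0,0,0.06],[-0.0575,0.47,-0.619,-0.3,0,0,0.06]],
])

```text
time_s: 2.1
position: [0.4254, -0.0986, 0.2883]
tcp_rot: [[0.001, 0.973, 0.23], [-0.0, 0.23, -0.973], [-1.0, 0.001, 0.001]]
force: [1.6, -0.4, -0.0]
opening: 0.807
```

```bash
python3 go.py 0.511 0.235 0.26 -76.7 0.511 0.235 0.144 -76.7
```

```text
[ 0.0283  0.1599 -0.3051] [-0.02  0.03 -0.05]
[ 0.1443  0.1598 -0.3051] [-0.02  0.03 -0.05]
pos [ 0.4254 -0.0986  0.2883] F [ 1.63 -0.37 -0.01] M [-0.012  0.011  0.005] open 0.8067212360729343 q [-27.8  10.4 102.7   0.   66.8  48.9] t 2.1
jaw -76.72 x [ 9.e-04 -3.e-04 -1.e+00]
```

play_rows([
  [[0.028,0.16,-0.305,0,0,0,0.06],[0.028,0.16,-0.305,0,0,0,0.06],[0.028,0.16,-0.305,0,0,0,0.06],[0.028,0.16,-0.305,0,0,0,0.06],[0.028,0.16,-0.305,0,0,0,0.06],[0.028,0.16,-0.305,0,0,0,0.06],[0.028,0.16,-0.305,0,0,0,0.06],[0.028,0.16,-0.305,0,0,0,0.06],[0.028,0.16,-0.305,0,0,0,0.06],[0.028,0.16,-0.305,0,0,0,0.06]],
])

```text
time_s: 3.1
position: [0.5104, 0.2322, 0.26]
tcp_rot: [[-0.001, 0.973, 0.229], [-0.001, 0.229, -0.973], [-1.0, -0.001, 0.0]]
force: [0.6, 0.2, -0.4]
opening: 0.689
```

```bash
python3 go.py 0.511 0.235 0.144 -76.7; python3 - <<'E'
from h import *
import pickle
s=capture("scene");t=capture("top");pickle.dump((s,t),open("c1.pkl","wb"))
a=s["pixels"][60:210,250:400,::-1];b=t["pixels"][150:300,140:290,::-1]
cv2.imwrite("pics/g1.png",cv2.resize(np.hstack([a,b]),None,fx=2.6,fy=2.6,interpolation=2))
E
```

```text
[ 0.116   0.0014 -0.0026] [-0.03  0.03  0.04]
pos [0.5104 0.2322 0.26  ] F [ 0.6   0.2  -0.36] M [ 0.014 -0.002 -0.001] open 0.6887764835737028 q [13.1 22.8 88.9 -0.  68.4 89.8] t 3.1
jaw -76.73 x [-6.e-04 -6.e-04 -1.e+00]
```

View pics/g1.png

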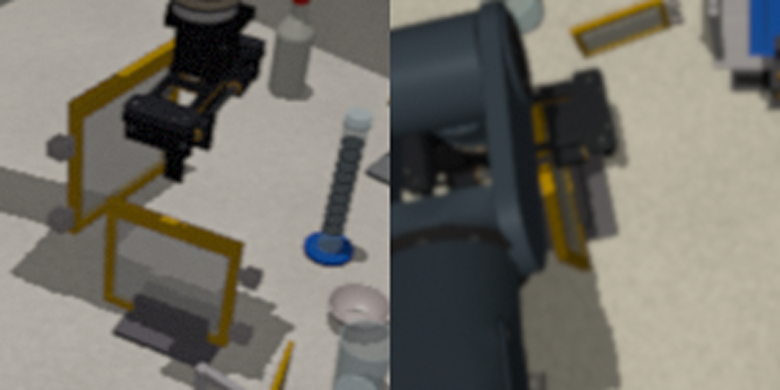

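The fingers stand above the rail's middle (crop ~(175,215)), across its thickness. I'll descend.

play_rows([
  [[0.03,0.0,-0.001,0,0,0,0.06],[0.06,0.0,-0.001,0,0,0,0.06],[0.085,0.0,-0.001,0,0,0,0.06],[0.1,0.0,-0.001,0,0,0,0.06],[0.11,0.0,-0.001,0,0,0,0.06],[0.116,0.0,-0.001,0,0,0,0.06],[0.116,0.0,-0.001,0,0,0,0.06]],
])

```text
time_s: 3.9
position: [0.5106, 0.2335, 0.1439]
tcp_rot: [[-0.001, 0.973, 0.229], [-0.0, 0.229, -0.973], [-1.0, -0.001, 0.0]]
force: [-0.5, 0.3, 0.3]
opening: 0.69
```

```bash
python3 go.py 0.511 0.235 0.144 -76.7; python3 - <<'E'
from h import *
s=capture("scene");t=capture("top")
a=s["pixels"][110:210,270:370,::-1];b=t["pixels"][160:260,160:260,::-1]
cv2.imwrite("pics/g2.png",cv2.resize(np.hstack([a,b]),None,fx=4,fy=4,interpolation=2))
E
```

```text
[-0.0001  0.0008 -0.0014] [-0.06  0.    0.03]
pos [0.5106 0.2335 0.1439] F [-0.5   0.31  0.3 ] M [ 0.02  -0.019 -0.029] open 0.6904197196080717 q [13.2 31.4 95.6 -0.  53.  89.9] t 3.9
jaw -76.76 x [-5.e-04 -1.e-04 -1.e+00]
```

View pics/g2.png

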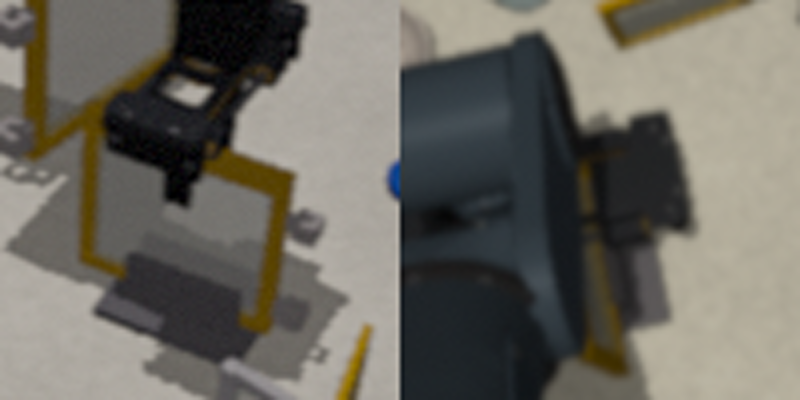

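The near finger lies in front of the rail at crop (180,190) and the rail is between the fingers. I'll close on it.

play_rows([
  [[0,0,0,0,0,0,0.03],[0,0,0,0,0,0,0.0],[0,0,0,0,0,0,0.0],[0,0,0,0,0,0,0.0],[0,0,0,0,0,0,0.0],[0,0,0,0,0,0,0.0],[0,0,0,0,0,0,0.0],[0,0,0,0,0,0,0.0],[0,0,0,0,0,0,0.0]],
])

```text
time_s: 4.9
position: [0.5105, 0.2342, 0.144]
tcp_rot: [[-0.0, 0.973, 0.23], [0.0, 0.23, -0.973], [-1.0, -0.0, -0.0]]
force: [0.2, 0.1, 0.1]
opening: 0.136
```

```bash
python3 go.py 0.511 0.235 0.144 -76.7
```

```text
[ 0.      0.0007 -0.0007] [-0.01 -0.02  0.  ]
pos [0.5105 0.2342 0.144 ] F [0.15 0.1  0.06] M [0.192 0.024 0.026] open 0.13587812552903064 q [13.2 31.4 95.6  0.  53.  89.9] t 4.9
jaw -76.71 x [-1.e-04  3.e-04 -1.e+00]
```

The opening of 11.8 mm matches the 12 mm rail. I'll lift gently.

play_rows([
  [[-0.002,0,0,0,0,0,0.0],[-0.006,0,0,0,0,0,0.0],[-0.012,0,0,0,0,0,0.0],[-0.019,0,0,0,0,0,0.0],[-0.026,0,0,0,0,0,0.0],[-0.033,0,0,0,0,0,0.0],[-0.04,0,0,0,0,0,0.0],[-0.047,0,0,0,0,0,0.0],[-0.053,0,0,0,0,0,0.0],[-0.058,0,0,0,0,0,0.0],[-0.061,0,0,0,0,0,0.0],[-0.062,0,0,0,0,0,0.0]],
])

```text
time_s: 6.1
position: [0.5107, 0.2341, 0.2064]
tcp_rot: [[0.001, 0.973, 0.23], [0.0, 0.23, -0.973], [-1.0, 0.001, 0.0]]
force: [-0.0, 0.1, -3.1]
opening: 0.137
```

```bash
python3 - <<'E'
from h import *
import pickle
s=capture("scene");t=capture("top");pickle.dump((s,t),open("c2.pkl","wb"))
a=s["pixels"][90:210,260:380,::-1];b=t["pixels"][150:270,150:270,::-1]
cv2.imwrite("pics/g3.png",cv2.resize(np.hstack([a,b]),None,fx=3.3,fy=3.3,interpolation=2))
E
python3 go.py 0.45 0.13 0.206 -83 0.45 -0.015 0.206 -90
```

```text
[ 0.0001 -0.0828  0.0873] [6.29 0.   0.01]
[ 1.000e-04 -1.161e-01  2.284e-01] [1.329e+01 0.000e+00 1.000e-02]
pos [0.5105 0.234  0.2061] F [ 0.06  0.44 -3.98] M [ 0.008 -0.055 -0.044] open 0.13314803819228443 q [13.2 26.5 92.3 -0.  61.2 89.9] t 6.2
jaw -76.71 x [-1.e-04 -0.e+00 -1.e+00]
```

View pics/g3.png

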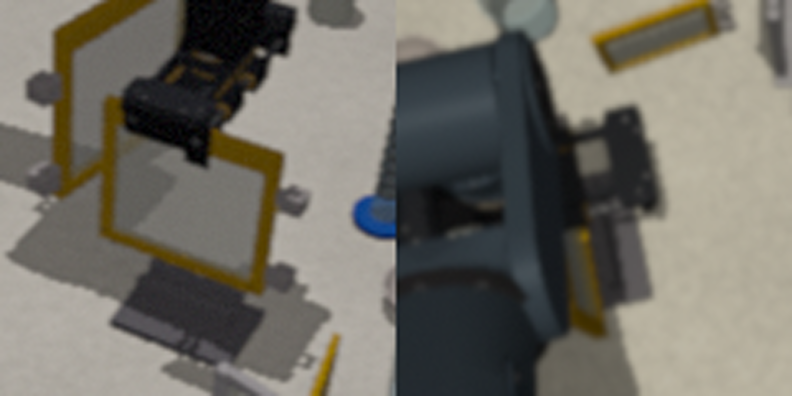

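The leaf is held level and clear of the stand, with a weight reading of 3–4 N, as expected. I'll carry it smoothly to in front of the hinge.

play_rows([
  [[0,-0.001,0.002,0.1,0,0,0],[0,-0.003,0.006,0.4,0,0,0],[0,-0.007,0.013,0.8,0,0,0],[0,-0.012,0.023,1.3,0,0,0],[0,-0.018,0.035,2.0,0,0,0],[0,-0.024,0.048,2.8,0,0,0],[0,-0.031,0.061,3.6,0,0,0],[0,-0.038,0.075,4.4,0,0,0],[0,-0.045,0.089,5.2,0,0,0],[0,-0.052,0.103,6.0,0,0,0],[0,-0.059,0.117,6.8,0,0,0],[0,-0.066,0.131,7.6,0,0,0]],
])

```text
time_s: 7.4
position: [0.476, 0.0899, 0.2062]
tcp_rot: [[0.0, 0.995, 0.098], [-0.0, 0.098, -0.995], [-1.0, 0.0, 0.0]]
force: [0.9, 0.2, -3.7]
opening: 0.14
```

```bash
python3 go.py 0.45 -0.015 0.206 -90
```

```text
[ 0.0002 -0.0361  0.1019] [ 5.6   0.01 -0.01]
pos [0.476  0.0899 0.2062] F [ 0.86  0.22 -3.71] M [ 0.031 -0.032  0.044] open 0.13950097030487446 q [ -2.5  20.8 102.9  -0.   56.3  81.9] t 7.4
jaw -84.4 x [ 2.e-04 -1.e-04 -1.e+00]
```

play_rows([
  [[0.001,-0.004,0.011,0.6,0,0,0],[0.003,-0.008,0.022,1.2,0,0,0],[0.005,-0.012,0.033,1.9,0,0,0],[0.007,-0.016,0.044,2.5,0,0,0],[0.009,-0.02,0.055,3.1,0,0,0],[0.011,-0.024,0.066,3.7,0,0,0],[0.013,-0.028,0.077,4.3,0,0,0],[0.015,-0.031,0.087,4.8,0,0,0],[0.017,-0.033,0.094,5.2,0,0,0],[0.018,-0.035,0.099,5.4,0,0,0],[0.019,-0.036,0.101,5.5,0,0,0],[0.019,-0.036,0.102,5.6,0,0,0]],
])

```text
time_s: 8.6
position: [0.4505, -0.0137, 0.1869]
tcp_rot: [[-0.0, 1.0, 0.001], [0.0, 0.001, -1.0], [-1.0, -0.0, -0.0]]
force: [0.4, -1.4, -3.3]
opening: 0.137
```

```bash
python3 - <<'E'
from h import *
import pickle
s=capture("scene");t=capture("top");pickle.dump((s,t),open("c3.pkl","wb"))
a=s["pixels"][150:300,230:380,::-1];b=t["pixels"][100:250,200:350,::-1]
cv2.imwrite("pics/g4.png",cv2.resize(np.hstack([a,b]),None,fx=2.66,fy=2.66,interpolation=2))
E
python3 go.py 0.45 -0.015 0.187 -90
```

```text
[ 0.0001 -0.0009  0.0014] [ 0.1  -0.01 -0.01]
pos [ 0.4509 -0.0136  0.1871] F [ 0.27  0.06 -3.12] M [-0.014 -0.034 -0.021] open 0.13342706788265105 q [-16.   20.1 108.5   0.   51.4  73.9] t 8.7
jaw -89.9 x [ 2.e-04  1.e-04 -1.e+00]
```

View pics/g4.png

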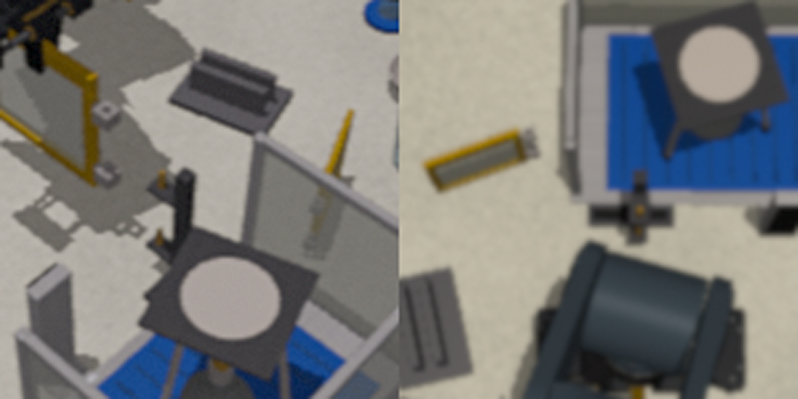

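```bash
cat > ov.py <<'E'
from fit import *
def cyl(x,y,r,z): 
    a=np.linspace(0,2*np.pi,25); return np.c_[x+r*np.cos(a),y+r*np.sin(a),0*a+z]
def overlay(c,fn,roi,k,H,yaw,P,gyaw=0.0,leaf=True,pint=True,pitch=0.):
    x0,y0,x1,y1=roi
    im=cv2.resize(np.ascontiguousarray(c["pixels"][y0:y1,x0:x1,::-1]),None,fx=k,fy=k,interpolation=2)
    def pl(W,col,closed=False):
        p=((proj(c,W)+.5-[x0,y0])*k-.5); cv2.polylines(im,[np.round(p*8).astype(np.int32)],closed,col,1,cv2.LINE_AA,shift=3)
    def bx(b,T,col):
        b=b@T[:3,:3].T+T[:3,3]
        for i in range(8):
            for j in (1,2,4):
                if i^j>i: pl(b[[i,i^j]],col)
    if leaf:
        T=pose([*H,yaw,0,pitch])
        for z in (20,110): bx(box(-10,10,-10,10,z,z+18),T,(0,0,255))
        bx(box(-190,-16,-6,6,0,162),T,(0,255,0))
    if pint:
        T=pose([*P,0.,gyaw])
        for z in (40,130):
            pl(cyl(P[0],P[1],.004,z/1e3+P[2]),(255,255,0));pl(cyl(P[0],P[1],.003,(z+22)/1e3+P[2]),(255,255,0))
            bx(box(-11,25,-11,11,z-6,z),T,(255,0,255))
        bx(box(22,38,-8,8,0,172),T,(255,0,255))
    cv2.imwrite("pics/"+fn,im)
E
python3 - <<'E'
from ov import *
import pickle
s,t=pickle.load(open("c3.pkl","rb"))
overlay(s,"o1.png",(225,150,325,250),7,(0.541,-.0143,.0551),0,(.6178,-.0153,0))
E
```

```text
(no output)
```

View pics/o1.png

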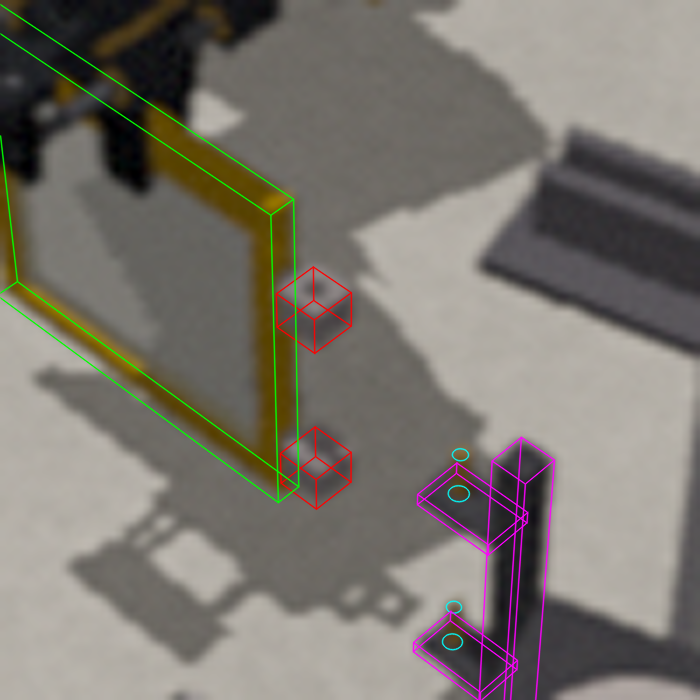

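```bash
cat > fitleaf.py <<'E'
from ov import *
def soft(c,r):
    # soft yellow measure: saturation-like (R-B)/(R) 
    p=c["pixels"][r[1]:r[3],r[0]:r[2]].astype(float)
    v=(p[...,0]-p[...,2])/(p[...,0]+12); lo,hi=.12,.75
    return np.clip((v-lo)/(hi-lo),0,1)
def fitleaf(c,r,p0,sig,wmask,verbose=True):
    m=soft(c,r)
    bl=lambda a:cv2.GaussianBlur(a,(0,0),.7)
    def cost(p):
        T=pose(p[:6]);bs=frameboxes(13,13)
        return (wmask*(bl(render(c,T,bs,r))-bl(m))**2).sum()+.3*(((p-p0)/sig)**2).sum()
    sim=np.vstack([p0]+[p0+np.eye(6)[i]*sig[i]*1.5 for i in range(6)])
    q=minimize(cost,p0,method="Nelder-Mead",options=dict(initial_simplex=sim,maxiter=1500,xatol=1e-5,fatol=1e-3))
    return q.x,q.fun,cost(p0),m
E
python3 - <<'E'
from fitleaf import *
import pickle
s,t=pickle.load(open("c3.pkl","rb"))
r=(225,165,272,226)
w=np.ones((r[3]-r[1],r[2]-r[0])); w[:14,:22]=0; w[:,:1]=1
p0=np.array([.541,-.0143,.0551,0,0,0]);sig=np.array([.0015,.0015,.002,.01,.02,.02])
x,f,f0,m=fitleaf(s,r,p0,sig,w);print(x.round(4),f,f0)
cv2.imwrite("pics/m.png",cv2.resize((np.dstack([w*255,m*255,m*255])).astype(np.uint8),None,fx=7,fy=7,interpolation=0))
overlay(s,"o2.png",(225,150,325,250),7,x[:3],x[3],(.6178,-.0153,0),pitch=x[5])
E
```

```text
[ 0.5378 -0.0135  0.057   0.012   0.0039  0.01  ] 110.53577197733625 124.1923585483936
```

View pics/m.png

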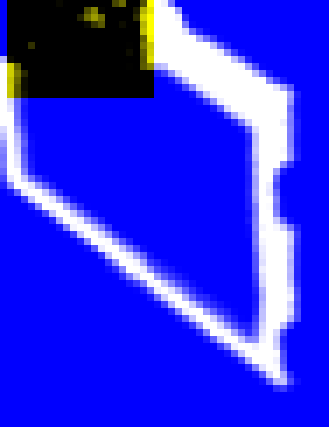

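View pics/o2.png

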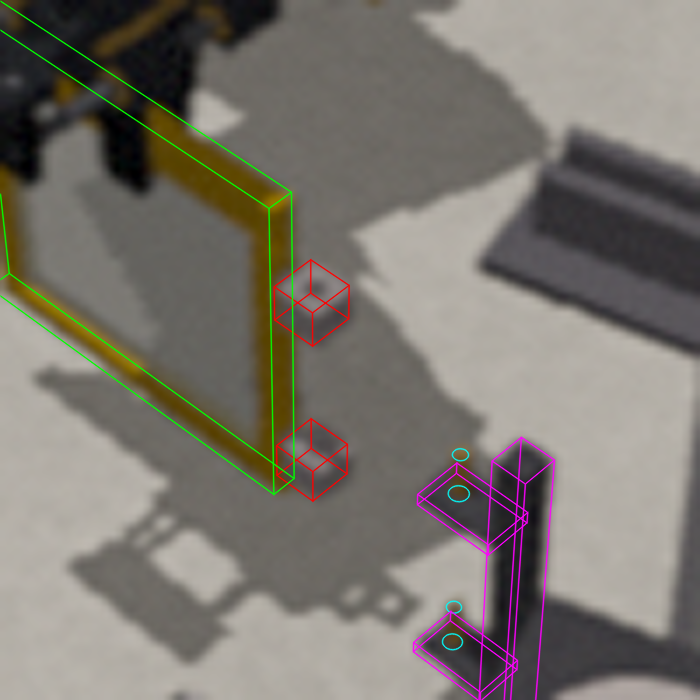

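```bash
python3 - <<'E'
from fitleaf import *
import pickle
s,t=pickle.load(open("c3.pkl","rb"))
im=s["pixels"][180:226,255:301,::-1]
im=cv2.resize(im,None,fx=16,fy=16,interpolation=2); im=np.clip((im.astype(float)-20)*1.8,0,255).astype(np.uint8)[:590]
for u,v in proj(s,[[.5405,-.0143,.0551+.128],[.5405,-.0143,.0551+.038],[.6178,-.0153,.152],[.6178,-.0153,.130]]):
    cv2.circle(im,(int((u-255+.5)*16),int((v-180+.5)*16)),3,(0,0,255),-1)
cv2.imwrite("pics/z.png",im)
E
```

```text
(no output)
```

View pics/z.png

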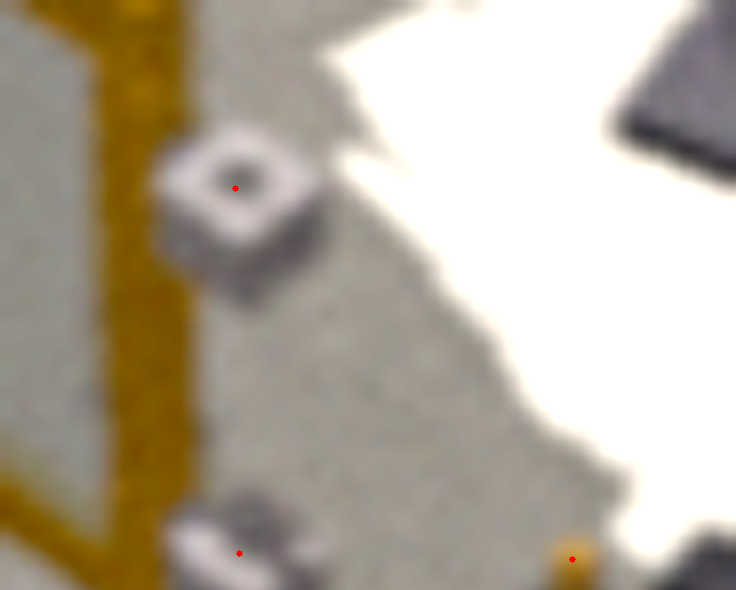

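The bore shows at zoom (239,180) against a predicted (235,188), which is within about 1 mm. The pintle tip agrees too. I'll come in level from the front, well over the tips.

play_rows([
  [[0,0.002,0,0,0,0,0],[0,0.007,0,0,0,0,0],[0,0.014,0,0,0,0,0],[0,0.022,0,0,0,0,0],[0,0.031,0,0,0,0,0],[0,0.04,0.001,0,0,0,0],[0,0.049,0.001,0,0,0,0],[0,0.058,0.001,0,0,0,0],[0,0.066,0.001,0,0,0,0],[0,0.072,0.001,0,0,0,0],[0,0.076,0.001,0,0,0,0],[0,0.077,0.001,0,0,0,0]],
])

```text
time_s: 9.9
position: [0.5282, -0.0146, 0.187]
tcp_rot: [[0.0, 1.0, 0.002], [-0.0, 0.002, -1.0], [-1.0, 0.0, 0.0]]
force: [0.1, 0.3, -3.4]
opening: 0.136
```

```bash
python3 - <<'E'
from fitleaf import *
import pickle
s=capture("scene");t=capture("top");pickle.dump((s,t),open("c4.pkl","wb"))
st=read_state();p=st["position"];print(p.round(4),np.round(st["force"],2),np.round(st["moment"],3))
H=p+[.0902,0,-.132]
im=s["pixels"][190:236,265:311,::-1]
im=cv2.resize(im,None,fx=13,fy=13,interpolation=2); im=np.clip((im.astype(float)-20)*1.8,0,255).astype(np.uint8)
for W,c in (([*H[:2],H[2]+.128],(0,0,255)),([*H[:2],H[2]+.038],(0,0,255)),([.6178,-.0153,.152],(255,0,0)),([.6178,-.0153,.062],(255,0,0)),([.6178,-.0153,.040],(255,0,0))):
    u,v=proj(s,W)[0]
    cv2.circle(im,(int((u-265+.5)*13),int((v-190+.5)*13)),3,c,-1)
cv2.imwrite("pics/z2.png",im)
save(t,"t4.png",(240,130,340,200),7)
for d in np.eye(3)*.001: print((proj(s,H+d+[0,0,.128])-proj(s,H+[0,0,.128]))[0].round(3))
E
python3 go.py 0.5275 -0.0153 0.187 -90
```

```text
[ 0.5275 -0.0145  0.187 ] [ 0.5  -0.28 -3.41] [ 0.018 -0.017  0.025]
[0.29  0.198]
[ 0.263 -0.206]
[ 0.012 -0.268]
[-0.     -0.      0.0008] [ 0.1  -0.01  0.03]
pos [ 0.5275 -0.0145  0.187 ] F [ 0.5  -0.28 -3.41] M [ 0.018 -0.017  0.025] open 0.13217703850534063 q [-13.7  25.5  98.2  -0.   56.3  76.2] t 10.0
jaw -89.9 x [-6.e-04  1.e-04 -1.e+00]
```

View pics/z2.png

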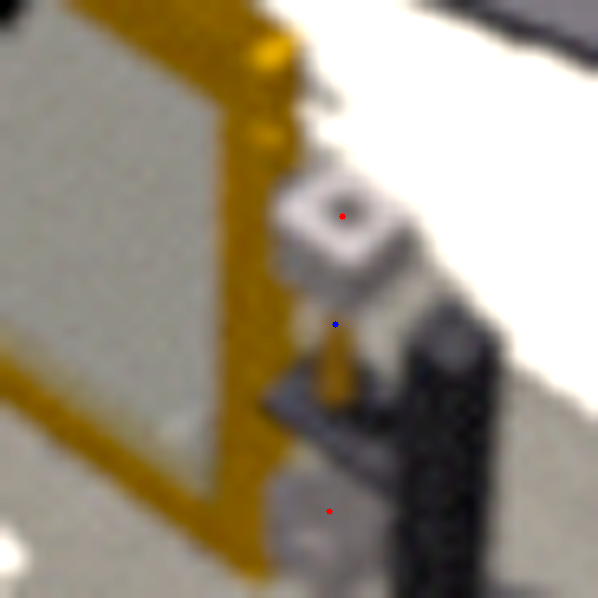

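View pics/t4.png

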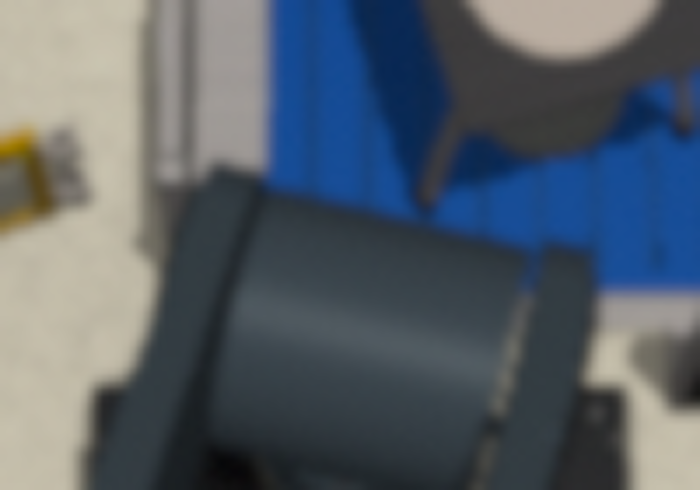

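Bore at zoom (345,208) over the pintle axis at ~(338,330): lined up within about 1 mm. The remaining offset suggests −1 mm in y. I'll correct that and go down to just above the tips.

play_rows([
  [[0.001,0,0.001,0.1,0,0,0],[0.003,0,0.001,0.1,0,0,0],[0.005,0,0.001,0.1,0,0,0],[0.007,0,0.001,0.1,0,0,0],[0.009,0,0.001,0.1,0,0,0],[0.009,0,0.001,0.1,0,0,0]],
])

```text
time_s: 10.6
position: [0.5274, -0.0155, 0.1777]
tcp_rot: [[-0.001, 1.0, -0.0], [0.0, -0.0, -1.0], [-1.0, -0.001, -0.0]]
force: [-0.5, -0.5, -4.4]
opening: 0.133
```

```bash
cat > look.py <<'E'
from fitleaf import *
import pickle,sys
s=capture("scene");pickle.dump(s,open("c_%s.pkl"%sys.argv[1],"wb"))
st=read_state();p=st["position"];print(p.round(4),np.round(st["force"],2),np.round(st["moment"],3),st["time_s"])
im=s["pixels"][190:236,265:311,::-1]
im=cv2.resize(im,None,fx=13,fy=13,interpolation=2); im=np.clip((im.astype(float)-20)*1.8,0,255).astype(np.uint8)
cv2.imwrite("pics/%s.png"%sys.argv[1],im)
E
python3 look.py z3
```

```text
[ 0.5276 -0.0155  0.1778] [-0.51 -0.31 -2.72] [-0.003 -0.034  0.004] 10.65
```

View pics/z3.png

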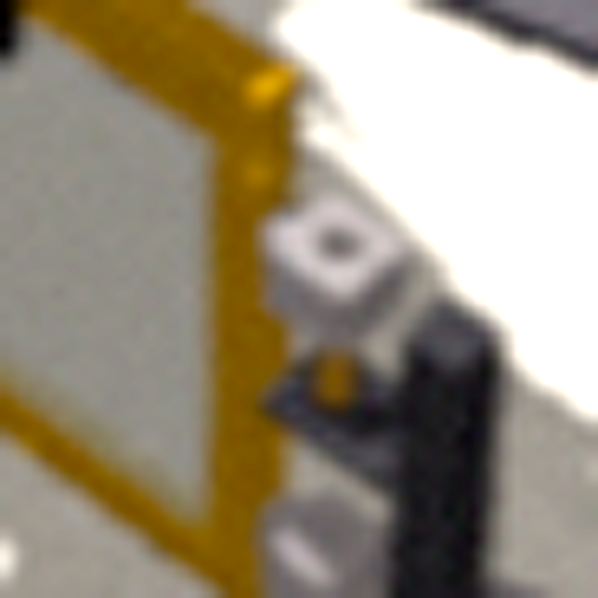

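Bore (338,242) sits over the pintle axis (334,380) as expected. I'll descend in small steps and watch the force.

play_rows([
  [[0.0005,0,0,0,0,0,0],[0.001,0,0,0,0,0,0],[0.0015,0,0,0,0,0,0],[0.002,0,0,0,0,0,0],[0.0025,0,0,0,0,0,0],[0.003,0,0,0,0,0,0],[0.0035,0,0,0,0,0,0],[0.004,0,0,0,0,0,0]],
])

```text
time_s: 11.45
position: [0.5277, -0.0155, 0.174]
tcp_rot: [[-0.0, 1.0, -0.0], [0.0, -0.0, -1.0], [-1.0, -0.0, -0.0]]
force: [0.5, 0.4, -2.5]
opening: 0.138
```

play_rows([
  [[0.0005,0,0,0,0,0,0],[0.001,0,0,0,0,0,0]],
])

```text
time_s: 11.65
position: [0.5277, -0.0155, 0.173]
tcp_rot: [[-0.0, 1.0, -0.0], [0.0, -0.0, -1.0], [-1.0, -0.0, -0.0]]
force: [-0.8, 0.6, -2.8]
opening: 0.132
```

play_rows([
  [[0.0005,0,0,0,0,0,0],[0.001,0,0,0,0,0,0]],
])

```text
time_s: 11.85
position: [0.5277, -0.0156, 0.172]
tcp_rot: [[-0.0, 1.0, -0.0], [-0.0, -0.0, -1.0], [-1.0, -0.0, 0.0]]
force: [-0.4, -0.2, -5.1]
opening: 0.135
```

```bash
python3 look.py z4
```

```text
[ 0.5277 -0.0155  0.172 ] [-0.09 -0.1  -3.87] [ 0.022  0.046 -0.029] 11.9
```

play_rows([
  [[0.0005,0,0,0,0,0,0],[0.001,0,0,0,0,0,0]],
])

```text
time_s: 12.1
position: [0.5278, -0.0156, 0.1711]
tcp_rot: [[0.0, 1.0, -0.0], [-0.0, -0.0, -1.0], [-1.0, 0.0, 0.0]]
force: [1.0, 0.2, -2.6]
opening: 0.136
```

play_rows([
  [[0.0005,0,0,0,0,0,0],[0.001,0,0,0,0,0,0]],
])

```text
time_s: 12.3
position: [0.5277, -0.0156, 0.17]
tcp_rot: [[0.0, 1.0, -0.0], [-0.0, -0.0, -1.0], [-1.0, 0.0, 0.0]]
force: [0.5, -0.0, -3.4]
opening: 0.135
```

play_rows([
  [[0.0005,0,0,0,0,0,0],[0.001,0,0,0,0,0,0]],
])

```text
time_s: 12.5
position: [0.5277, -0.0156, 0.169]
tcp_rot: [[0.0, 1.0, -0.0], [0.0, -0.0, -1.0], [-1.0, 0.0, -0.0]]
force: [-0.4, -1.0, -2.8]
opening: 0.135
```

```bash
python3 look.py z5
```

```text
[ 0.5277 -0.0155  0.1689] [ 0.69  0.64 -2.77] [ 0.038  0.016 -0.01 ] 12.55
```

View pics/z5.png

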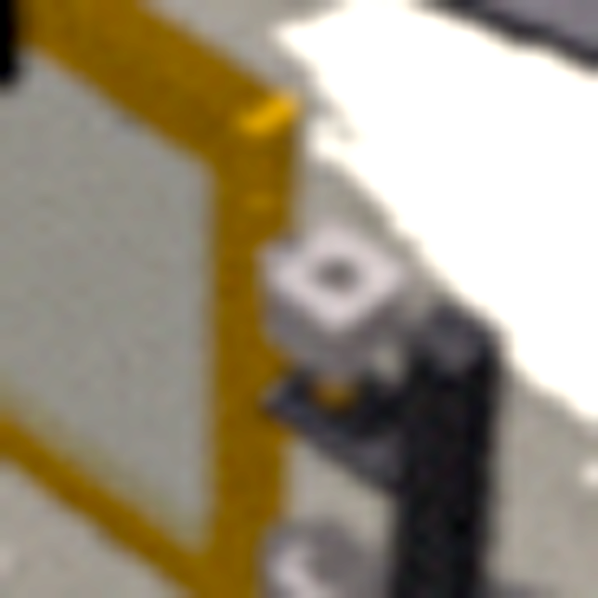

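No contact force yet at leaf z ≈ 37–39 mm, so the tips appear to be entering the bores. I'll keep going gently.

play_rows([
  [[0.0005,0,0,0,0,0,0],[0.001,0,0,0,0,0,0],[0.0015,0,0,0,0,0,0]],
])

```text
time_s: 12.85
position: [0.5277, -0.0156, 0.1675]
tcp_rot: [[0.0, 1.0, -0.0], [-0.0, -0.0, -1.0], [-1.0, 0.0, 0.0]]
force: [-0.2, 0.4, -3.1]
opening: 0.135
```

play_rows([
  [[0.0005,0,0,0,0,0,0],[0.001,0,0,0,0,0,0],[0.0015,0,0,0,0,0,0]],
])

```text
time_s: 13.15
position: [0.5278, -0.0156, 0.166]
tcp_rot: [[0.0, 1.0, -0.0], [-0.0, -0.0, -1.0], [-1.0, 0.0, 0.0]]
force: [0.1, 0.1, -2.6]
opening: 0.135
```

play_rows([
  [[0.0005,0,0,0,0,0,0],[0.001,0,0,0,0,0,0],[0.0015,0,0,0,0,0,0]],
])

```text
time_s: 13.45
position: [0.5277, -0.0156, 0.1645]
tcp_rot: [[-0.0, 1.0, -0.0], [0.0, -0.0, -1.0], [-1.0, -0.0, -0.0]]
force: [-0.2, -0.1, -3.1]
opening: 0.136
```

```bash
python3 look.py z6
```

```text
[ 0.5277 -0.0155  0.1644] [ 0.11  0.98 -3.67] [0.065 0.042 0.011] 13.5
```

View pics/z6.png

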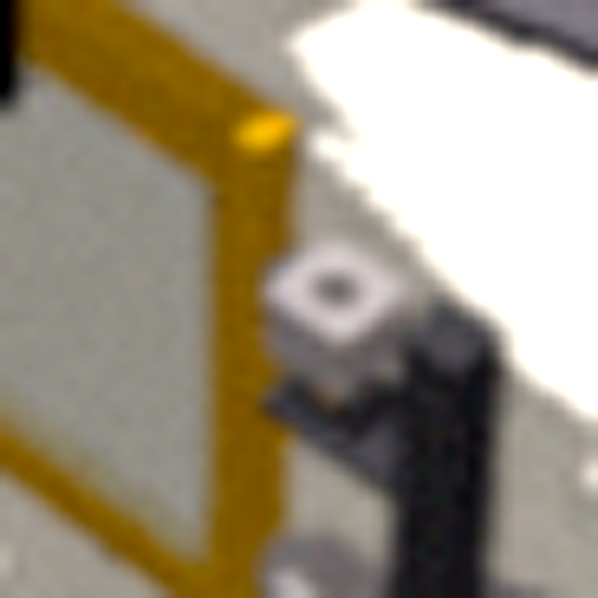

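play_rows([
  [[0.0007,0,0,0,0,0,0],[0.0014,0,0,0,0,0,0],[0.002,0,0,0,0,0,0]],
])

```text
time_s: 13.8
position: [0.5277, -0.0156, 0.1625]
tcp_rot: [[0.0, 1.0, -0.0], [-0.0, -0.0, -1.0], [-1.0, 0.0, 0.0]]
force: [0.5, -0.7, -3.2]
opening: 0.131
```

play_rows([
  [[0.0007,0,0,0,0,0,0],[0.0014,0,0,0,0,0,0],[0.002,0,0,0,0,0,0]],
])

```text
time_s: 14.1
position: [0.5277, -0.0156, 0.1605]
tcp_rot: [[-0.0, 1.0, -0.0], [0.0, -0.0, -1.0], [-1.0, -0.0, -0.0]]
force: [0.4, -0.2, -3.8]
opening: 0.133
```

play_rows([
  [[0.0007,0,0,0,0,0,0],[0.0014,0,0,0,0,0,0],[0.002,0,0,0,0,0,0]],
])

```text
time_s: 14.4
position: [0.5277, -0.0156, 0.1585]
tcp_rot: [[-0.0, 1.0, -0.0], [-0.0, -0.0, -1.0], [-1.0, -0.0, 0.0]]
force: [-0.6, -0.8, -3.3]
opening: 0.134
```

play_rows([
  [[0.0007,0,0,0,0,0,0],[0.0014,0,0,0,0,0,0],[0.002,0,0,0,0,0,0]],
])

```text
time_s: 14.7
position: [0.5277, -0.0156, 0.1565]
tcp_rot: [[0.0, 1.0, -0.0], [0.0, -0.0, -1.0], [-1.0, 0.0, -0.0]]
force: [-0.0, -0.8, -3.2]
opening: 0.137
```

```bash
python3 look.py z7
```

```text
[ 0.5277 -0.0155  0.1564] [-0.71 -0.03 -2.82] [-0.028  0.003  0.022] 14.75
```

View pics/z7.png

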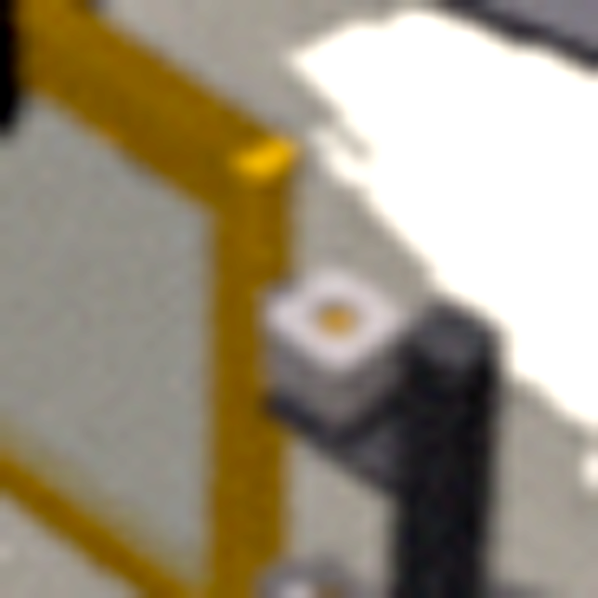

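Brass shows inside the bore at (337,318), so the pintle is in. I'm a few millimetres from home and will go down in 0.5 mm steps until the leaf's weight transfers.

play_rows([
  [[0.0005,0,0,0,0,0,0],[0.001,0,0,0,0,0,0],[0.0015,0,0,0,0,0,0],[0.002,0,0,0,0,0,0]],
])

```text
time_s: 15.15
position: [0.5277, -0.0156, 0.1545]
tcp_rot: [[0.0, 1.0, -0.0], [-0.0, -0.0, -1.0], [-1.0, 0.0, 0.0]]
force: [-0.4, 0.7, -2.9]
opening: 0.137
```

play_rows([
  [[0.0005,0,0,0,0,0,0],[0.001,0,0,0,0,0,0],[0.001,0,0,0,0,0,0]],
])

```text
time_s: 15.45
position: [0.5277, -0.0155, 0.1535]
tcp_rot: [[-0.0, 1.0, -0.0], [0.0, -0.0, -1.0], [-1.0, -0.0, -0.0]]
force: [-0.3, -0.6, -3.0]
opening: 0.134
```

play_rows([
  [[0.0005,0,0,0,0,0,0],[0.0005,0,0,0,0,0,0]],
])

```text
time_s: 15.65
position: [0.5277, -0.0156, 0.153]
tcp_rot: [[-0.0, 1.0, -0.0], [0.0, -0.0, -1.0], [-1.0, -0.0, -0.0]]
force: [0.4, -0.6, -4.1]
opening: 0.136
```

play_rows([
  [[0.0005,0,0,0,0,0,0],[0.0005,0,0,0,0,0,0]],
])

```text
time_s: 15.85
position: [0.5277, -0.0156, 0.1525]
tcp_rot: [[-0.0, 1.0, -0.0], [0.0, -0.0, -1.0], [-1.0, -0.0, -0.0]]
force: [0.2, 0.2, -3.4]
opening: 0.136
```

play_rows([
  [[0.0005,0,0,0,0,0,0],[0.0005,0,0,0,0,0,0]],
])

```text
time_s: 16.05
position: [0.5277, -0.0156, 0.152]
tcp_rot: [[-0.0, 1.0, -0.0], [0.0, -0.0, -1.0], [-1.0, -0.0, -0.0]]
force: [0.2, -0.1, -3.0]
opening: 0.136
```

play_rows([
  [[0.0005,0,0,0,0,0,0],[0.0005,0,0,0,0,0,0]],
])

```text
time_s: 16.25
position: [0.5277, -0.0155, 0.1517]
tcp_rot: [[0.0, 1.0, -0.0], [-0.0, -0.0, -1.0], [-1.0, 0.0, 0.0]]
force: [-0.9, 0.5, -2.4]
opening: 0.134
```

```bash
python3 look.py z8
```

```text
[ 0.5277 -0.0155  0.1517] [ 0.02 -0.49 -1.9 ] [-0.025  0.035  0.04 ] 16.3
```

View pics/z8.png

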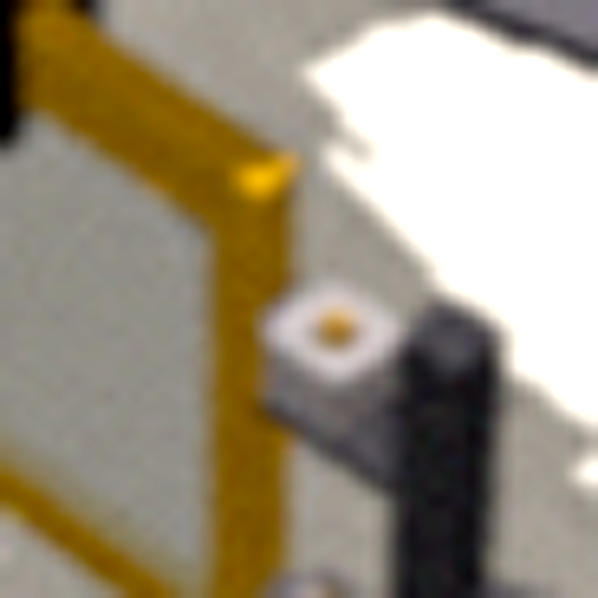

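play_rows([
  [[0.0003,0,0,0,0,0,0],[0.0005,0,0,0,0,0,0],[0.0005,0,0,0,0,0,0]],
])

```text
time_s: 16.6
position: [0.5276, -0.0155, 0.1513]
tcp_rot: [[-0.0, 1.0, -0.0], [-0.0, -0.0, -1.0], [-1.0, -0.0, 0.0]]
force: [-2.7, 0.1, 1.0]
opening: 0.13
```

play_rows([
  [[0.0003,0,0,0,0,0,0],[0.0005,0,0,0,0,0,0],[0.0005,0,0,0,0,0,0]],
])

```text
time_s: 16.9
position: [0.5274, -0.0155, 0.1508]
tcp_rot: [[-0.001, 1.0, -0.0], [0.0, -0.0, -1.0], [-1.0, -0.001, -0.0]]
force: [-3.1, 0.2, 3.6]
opening: 0.139
```

Force rose from −3.3 N to +3.6 N at TCP z ≈ 0.151, which puts the leaf at z ≈ 20 mm, so it is home. I'll release and look.

play_rows([
  [[-0.0005,0,0,0,0,0,0.0],[-0.0005,0,0,0,0,0,0.02],[-0.0005,0,0,0,0,0,0.03],[-0.0005,0,0,0,0,0,0.035],[-0.0005,0,0,0,0,0,0.035],[-0.0005,0,0,0,0,0,0.035]],
])

```text
time_s: 17.5
position: [0.528, -0.0156, 0.151]
tcp_rot: [[0.0, 1.0, -0.0], [-0.0, -0.0, -1.0], [-1.0, 0.0, 0.0]]
force: [1.0, -0.3, 0.1]
opening: 0.392
```

```bash
python3 look.py z9; python3 - <<'E'
from fitleaf import *
import pickle
s=pickle.load(open("c_z9.pkl","rb"))
overlay(s,"o9.png",(220,140,330,260),5,(.6178,-.0153,.02),0,(.6178,-.0153,0))
E
```

```text
[ 0.5279 -0.0156  0.151 ] [-0.56  0.17  0.61] [-0.007 -0.018  0.002] 17.55
```

View pics/o9.png

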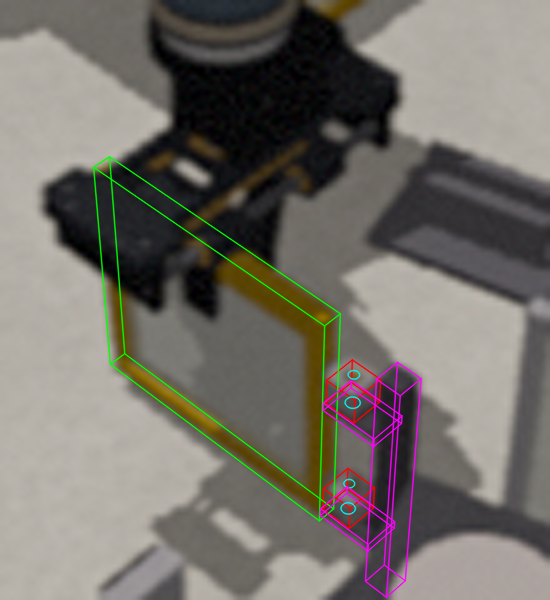

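The leaf hangs home, its sockets sitting on the arms in line with the overlay. I'll check clearances for the swing.

```bash
python3 - <<'E'
from h import *
import pickle
s,t=pickle.load(open("c0.pkl","rb"))
h=lambda p:((p[0]+.5)/5-.5+255,(p[1]+.5)/5-.5+75)
for p in ((250,350),(455,310),(392,127),(200,182)): print(atz(t,h(p),.168).round(3))
r=.0898
for a in (2,5,8,11,14,17,20,24,28,32,36,40,44,48,52,56,60,64,68,72,76,79,82,84,86,88,90):
    q=np.radians(a);print(a,round(r*(1-np.cos(q)),4),round(r*np.sin(q),4))
E
```

```text
[ 0.713 -0.056  0.168]
[ 0.738 -0.173  0.168]
[ 0.849 -0.139  0.168]
[ 0.815 -0.028  0.168]
2 0.0001 0.0031
5 0.0003 0.0078
8 0.0009 0.0125
11 0.0016 0.0171
14 0.0027 0.0217
17 0.0039 0.0263
20 0.0054 0.0307
24 0.0078 0.0365
28 0.0105 0.0422
32 0.0136 0.0476
36 0.0172 0.0528
40 0.021 0.0577
44 0.0252 0.0624
48 0.0297 0.0667
52 0.0345 0.0708
56 0.0396 0.0744
60 0.0449 0.0778
64 0.0504 0.0807
68 0.0562 0.0833
72 0.0621 0.0854
76 0.0681 0.0871
79 0.0727 0.0882
82 0.0773 0.0889
84 0.0804 0.0893
86 0.0835 0.0896
88 0.0867 0.0897
90 0.0898 0.0898
```

The gauze lies beyond x = 0.71, so it is clear. I'll swing with the leaf loosely straddled.

play_rows([
  [[-0.004,0,0,0,0,0,0.026],[-0.004,0,0,0,0,0,0.026],[-0.004,0.0001,0.0031,-2,0,0,0.026],[-0.004,0.0003,0.0078,-5,0,0,0.026],[-0.004,0.0009,0.0125,-8,0,0,0.026],[-0.004,0.0016,0.0171,-11,0,0,0.026],[-0.004,0.0027,0.0217,-14,0,0,0.026],[-0.004,0.0039,0.0263,-17,0,0,0.026],[-0.004,0.0054,0.0307,-20,0,0,0.026],[-0.004,0.0078,0.0365,-24,0,0,0.026],[-0.004,0.0105,0.0422,-28,0,0,0.026],[-0.004,0.0136,0.0476,-32,0,0,0.026]],
])

```text
time_s: 18.75
position: [0.5414, -0.0632, 0.1552]
tcp_rot: [[0.0, 0.847, 0.532], [0.0, 0.532, -0.847], [-1.0, 0.0, -0.0]]
force: [0.4, 0.3, 0.1]
opening: 0.3
```

```bash
python3 go.py 0.5416 -0.0632 0.155 -58; python3 - <<'E'
from h import *
s=capture("scene");save(s,"w1.png",(215,140,335,260),5)
E
```

```text
[0.0002 0.0002 0.0001] [ 0.16 -0.   -0.01]
pos [ 0.5414 -0.0632  0.1552] F [0.39 0.33 0.07] M [ 0.06   0.01  -0.036] open 0.2999369150799585 q [-18.4  29.4  97.4   0.   53.2  39.4] t 18.75
jaw -57.84 x [ 2.e-04  2.e-04 -1.e+00]
```

View pics/w1.png

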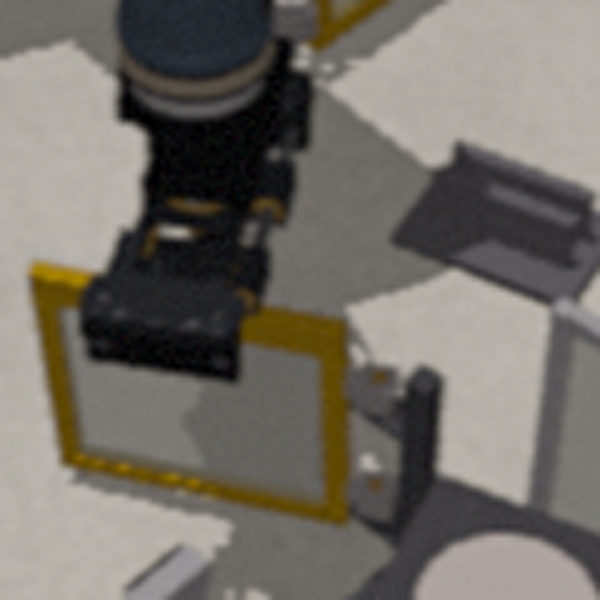

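The leaf turns freely with the tool, and both pintles show in their bores at (380,377) and (375,485). The same increments apply in the tool's own frame, so I'll continue.

play_rows([
  [[0,0.0001,0.0031,-2,0,0,0.026],[0,0.0003,0.0078,-5,0,0,0.026],[0,0.0009,0.0125,-8,0,0,0.026],[0,0.0016,0.0171,-11,0,0,0.026],[0,0.0027,0.0217,-14,0,0,0.026],[0,0.0039,0.0263,-17,0,0,0.026],[0,0.0054,0.0307,-20,0,0,0.026],[0,0.0078,0.0365,-24,0,0,0.026],[0,0.0105,0.0422,-28,0,0,0.026],[0,0.0136,0.0476,-32,0,0,0.026],[0,0.0172,0.0528,-36,0,0,0.026],[0,0.021,0.0577,-40,0,0,0.026]],
])

```text
time_s: 20.0
position: [0.5896, -0.1009, 0.155]
tcp_rot: [[-0.001, 0.308, 0.952], [0.0, 0.952, -0.308], [-1.0, -0.0, -0.001]]
force: [-0.8, -0.6, 0.6]
opening: 0.298
```

```bash
python3 go.py 0.59 -0.1 0.155 -18; python3 - <<'E'
from h import *
s=capture("scene");save(s,"w2.png",(215,140,335,260),5)
E
```

```text
[0.     0.001  0.0001] [ 0.09 -0.04  0.01]
pos [ 0.5896 -0.1009  0.155 ] F [-0.77 -0.59  0.56] M [ 0.006 -0.027  0.041] open 0.2980485553769398 q [-20.4  32.9  89.7  -0.   57.4  -2.5] t 20.0
jaw -17.91 x [-7.e-04  1.e-04 -1.e+00]
```

View pics/w2.png

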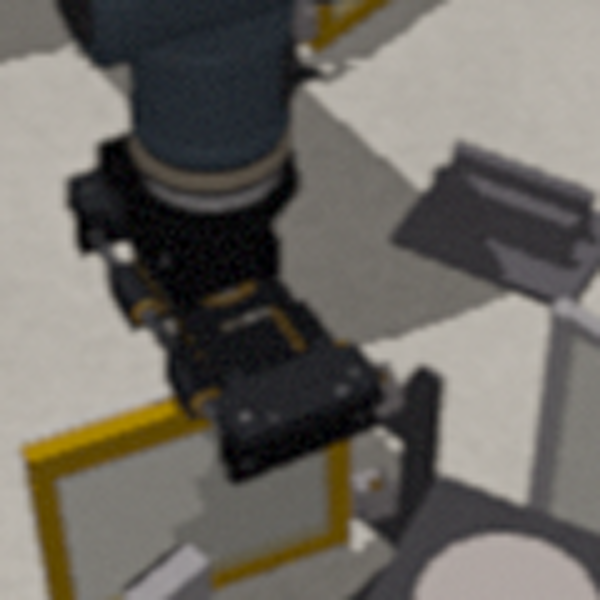

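play_rows([
  [[0,0.0001,0.0031,-2,0,0,0.026],[0,0.0002,0.0063,-4,0,0,0.026],[0,0.0005,0.0094,-6,0,0,0.026],[0,0.0009,0.0125,-8,0,0,0.026],[0,0.0014,0.0156,-10,0,0,0.026],[0,0.002,0.0187,-12,0,0,0.026],[0,0.0027,0.0217,-14,0,0,0.026],[0,0.0034,0.0247,-16,0,0,0.026],[0,0.0044,0.0277,-18,0,0,0.026]],
])

```text
time_s: 20.95
position: [0.617, -0.1052, 0.155]
tcp_rot: [[-0.001, 0.001, 1.0], [0.0, 1.0, -0.001], [-1.0, 0.0, -0.001]]
force: [-0.6, 0.4, 0.1]
opening: 0.296
```

```bash
python3 go.py 0.618 -0.105 0.155 0; python3 - <<'E'
from h import *
s=capture("scene");save(s,"w3.png",(215,160,335,280),5)
E
```

```text
[-0.      0.0002  0.001 ] [-0.05 -0.04 -0.  ]
pos [ 0.617  -0.1052  0.155 ] F [-0.59  0.43  0.07] M [-0.067  0.021  0.045] open 0.29560149319876106 q [-19.9  34.8  85.5  -0.   59.7 -19.8] t 20.95
jaw -0.05 x [-8.e-04  1.e-04 -1.e+00]
```

View pics/w3.png

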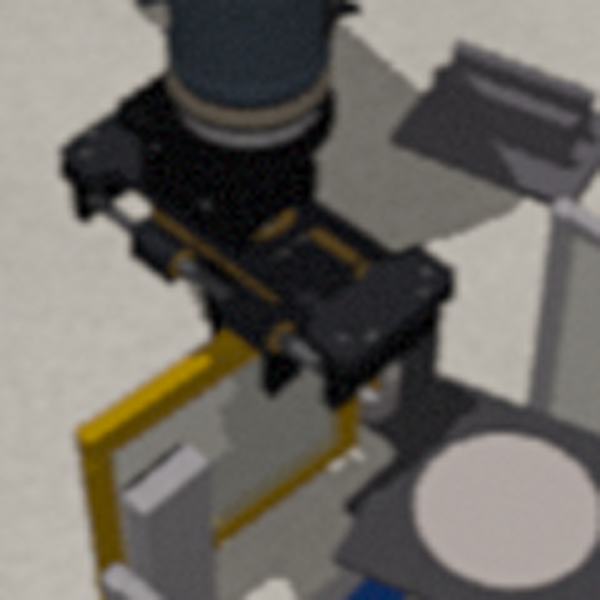

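The leaf stands just short of the stop. I'll push it the last few millimetres gently along +x.

play_rows([
  [[0,0,0.001,0,0,0,0.026],[0,0,0.002,0,0,0,0.026],[0,0,0.003,0,0,0,0.026],[0,0,0.004,0,0,0,0.026],[0,0,0.005,0,0,0,0.026]],
])

```text
time_s: 21.5
position: [0.6224, -0.1053, 0.1551]
tcp_rot: [[-0.0, 0.0, 1.0], [-0.0, 1.0, -0.0], [-1.0, -0.0, -0.0]]
force: [-0.7, 0.2, 0.0]
opening: 0.294
```

play_rows([
  [[0,0,0.0005,0,0,0,0.026],[0,0,0.001,0,0,0,0.026],[0,0,0.001,0,0,0,0.026]],
])

```text
time_s: 21.8
position: [0.6235, -0.1054, 0.155]
tcp_rot: [[0.0, 0.0, 1.0], [0.0, 1.0, -0.0], [-1.0, 0.0, 0.0]]
force: [-0.4, -0.4, 0.4]
opening: 0.299
```

play_rows([
  [[0,0,0.0005,0,0,0,0.026],[0,0,0.001,0,0,0,0.026],[0,0,0.001,0,0,0,0.026]],
])

```text
time_s: 22.1
position: [0.6245, -0.1053, 0.1551]
tcp_rot: [[0.0, 0.0, 1.0], [0.0, 1.0, -0.0], [-1.0, 0.0, 0.0]]
force: [-0.4, -0.3, 1.1]
opening: 0.297
```

```bash
python3 - <<'E'
from ov import *
s=capture("scene");st=read_state();print(st["position"].round(4),st["force"].round(2))
overlay(s,"w4.png",(215,170,335,290),5,(.6178,-.0153,.02),np.pi/2,(.6178,-.0153,0))
E
```

```text
[ 0.6245 -0.1053  0.1551] [-0.71 -0.65  0.51]
```

View pics/w4.png

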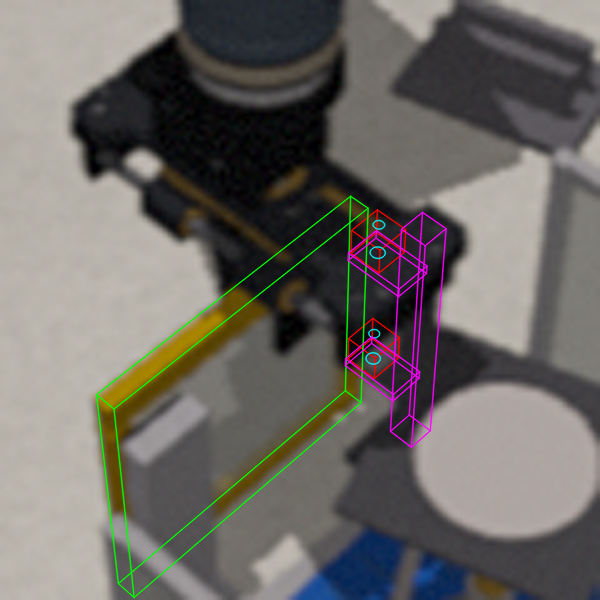

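play_rows([
  [[0,0,0.0005,0,0,0,0.026],[0,0,0.001,0,0,0,0.026],[0,0,0.001,0,0,0,0.026]],
])

```text
time_s: 22.45
position: [0.6255, -0.1053, 0.1551]
tcp_rot: [[0.0, 0.0, 1.0], [-0.0, 1.0, -0.0], [-1.0, -0.0, 0.0]]
force: [-0.6, 0.0, -0.4]
opening: 0.297
```

play_rows([
  [[0,0,0.0005,0,0,0,0.026],[0,0,0.001,0,0,0,0.026],[0,0,0.001,0,0,0,0.026]],
])

```text
time_s: 22.75
position: [0.6259, -0.1054, 0.155]
tcp_rot: [[-0.001, -0.0, 1.0], [0.0, 1.0, 0.0], [-1.0, 0.0, -0.001]]
force: [-1.2, -0.0, 1.0]
opening: 0.301
```

play_rows([
  [[0,0,0.0005,0,0,0,0.026],[0,0,0.001,0,0,0,0.026],[0,0,0.001,0,0,0,0.026]],
])

```text
time_s: 23.05
position: [0.626, -0.1053, 0.155]
tcp_rot: [[-0.003, -0.0, 1.0], [0.0, 1.0, 0.0], [-1.0, 0.0, -0.003]]
force: [-5.5, -0.5, 3.6]
opening: 0.3
```

Contact reads −5.5 N with motion stalled at 0.626, so the leaf is against its stop. I'll centre the fingers off the leaf, open a little, lift straight up and look.

play_rows([
  [[0,0,-0.002,0,0,0,0.026],[0,0,-0.005,0,0,0,0.03],[0,0,-0.008,0,0,0,0.035],[0,0,-0.009,0,0,0,0.04],[0,0,-0.009,0,0,0,0.04],[-0.005,0,-0.009,0,0,0,0.04],[-0.015,0,-0.009,0,0,0,0.04],[-0.03,0,-0.009,0,0,0,0.04],[-0.05,0,-0.009,0,0,0,0.04],[-0.075,0,-0.009,0,0,0,0.04],[-0.1,0,-0.009,0,0,0,0.04],[-0.1,0,-0.009,0,0,0,0.04]],
])

```text
time_s: 24.25
position: [0.6213, -0.1062, 0.2603]
tcp_rot: [[0.01, -0.0, 1.0], [-0.003, 1.0, 0.0], [-1.0, -0.003, 0.01]]
force: [0.8, -0.5, 0.6]
opening: 0.458
```

play_rows([
  [[0,0,-0.05,0,0,0,0.04],[0,0,-0.1,0,0,0,0.04],[0,0,-0.14,0,0,0,0.04],[0,0,-0.17,0,0,0,0.04],[0,0,-0.17,0,0,0,0.04]],
])

```text
time_s: 24.75
position: [0.4437, -0.1039, 0.2545]
tcp_rot: [[-0.005, 0.001, 1.0], [0.002, 1.0, -0.001], [-1.0, 0.002, -0.005]]
force: [-0.6, 0.0, 0.3]
opening: 0.46
```

```bash
python3 - <<'E'
from ov import *
import pickle
s=capture("scene");t=capture("top");pickle.dump((s,t),open("c5.pkl","wb"));st=read_state();print(st["position"].round(4),st["force"].round(2),st["time_s"])
save(s,"f1r.png",(215,170,335,290),5);overlay(s,"f1.png",(215,170,335,290),5,(.6178,-.0153,.02),np.pi/2,(.6178,-.0153,0))
save(t,"f1t.png",(250,110,350,200),6)
E
```

```text
[ 0.4486 -0.1055  0.2554] [ 0.1  -0.24 -0.59] 24.85
```

View pics/f1.png

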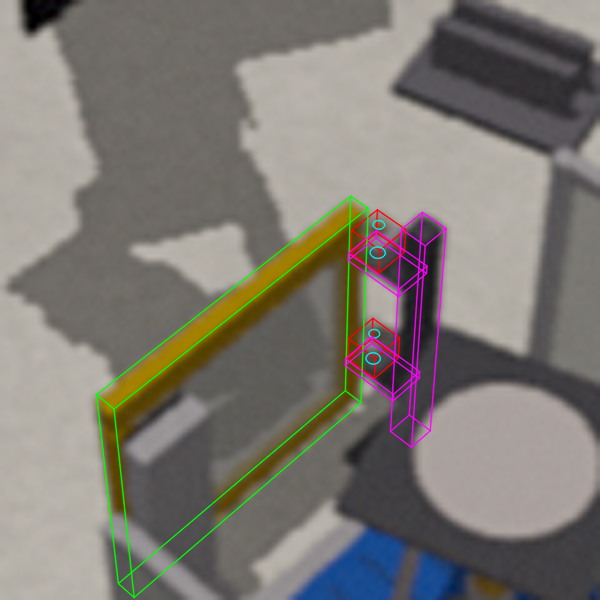

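View pics/f1r.png

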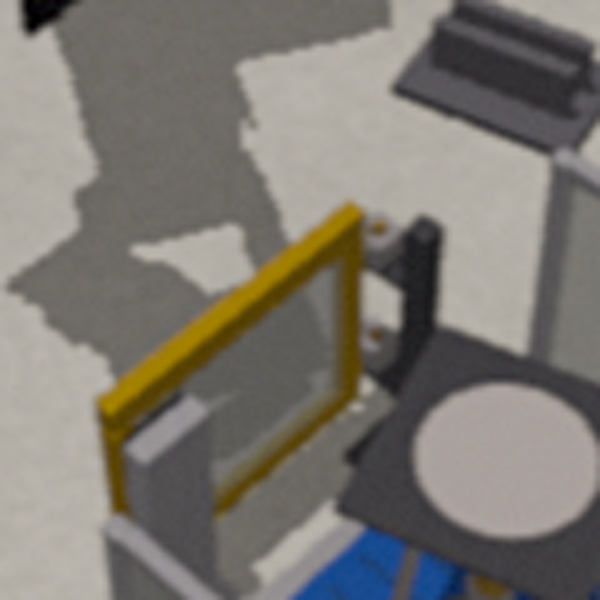

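View pics/f1t.png

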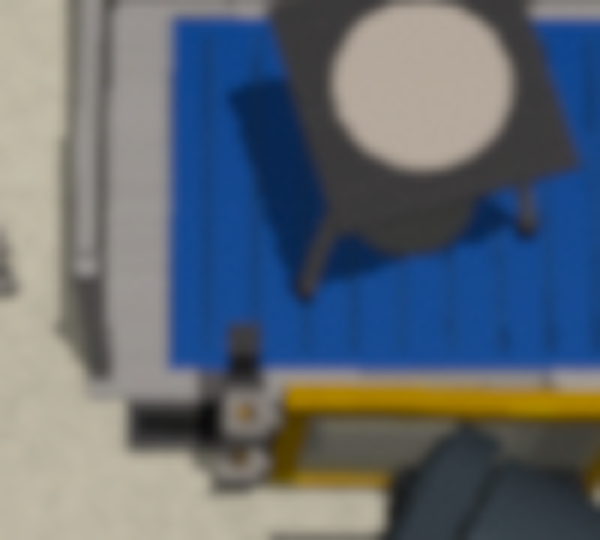

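Both pintles show in their bores, at scene (378,228)/(376,335) and top (245,412)/(240,458). The leaf lies along the doorway line against the stop. I'll let it settle, re-check and hand in.

play_rows([
  [[0,0,0,0,0,0,0.04],[0,0,0,0,0,0,0.04],[0,0,0,0,0,0,0.04],[0,0,0,0,0,0,0.04],[0,0,0,0,0,0,0.04]],
])

```text
time_s: 25.35
position: [0.4487, -0.1053, 0.2549]
tcp_rot: [[-0.0, -0.0, 1.0], [0.0, 1.0, 0.0], [-1.0, 0.0, -0.0]]
force: [-0.1, -0.8, 0.3]
opening: 0.464
```

```bash
python3 - <<'E'
from ov import *
import pickle
from fitleaf import soft
s5,t5=pickle.load(open("c5.pkl","rb"));s0,t0=pickle.load(open("c0.pkl","rb"))
s=capture("scene")
d=np.abs(s["pixels"].astype(int)-s5["pixels"]).max(2)[200:290,230:310];print("leaf area change since",d.mean(),np.percentile(d,99))
# leaf yaw from top view: upper edge of rail
y=soft(t5,(290,165,350,195)) 
# leaf rail: back face-top edge row per column
rows=[]
for c in range(5,60):
    col=y[:,c]; i=np.argmax(col>.5); i0=i-1; f=i0+(.5-col[i0])/(col[i]-col[i0]) if i>0 else i
    rows.append((290+c,165+f))
rows=np.array(rows);P=np.array([atz(t5,p,.18) for p in rows]);k=np.polyfit(P[:,1],P[:,0],1);print("yaw dev deg",np.degrees(np.arctan(k[0])),"x back edge at hinge / y=-.1",np.polyval(k,[-.03,-.1]))
save(s,"fin.png",s=1.4)
E
```

```text
leaf area change since 2.783472222222222 26.0
yaw dev deg -1.2122600007458688 x back edge at hinge / y=-.1 [0.62171739 0.62319867]
```

View pics/fin.png

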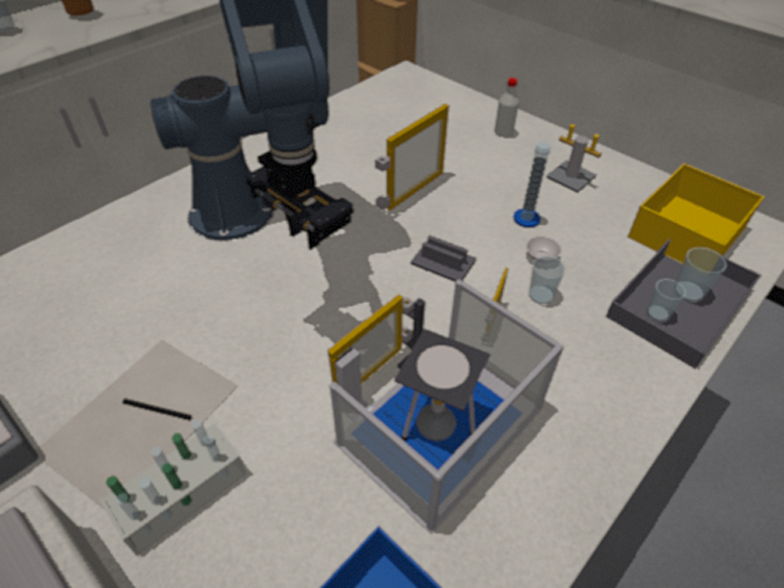

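The leaf is shut on both pintles, about 1° off square (0.02 rad against the 0.075 allowed). The arm is clear of everything and the bystanders look unmoved.

```bash
python3 -c "
from rig import *
print(hand_in())"
```

```text
the job is handed in; nothing more can be done
None
```

I took the middle-sized leaf out of the stand and lowered both sockets over the pintles while it stood wide open. Once it was home I released it, swung it shut against the stop with the fingers loosely around the rail, and moved the arm clear. The job was handed in at about 25 s.

**Forces:** the leaf came home at about 20 mm, with roughly 7 N of push on the hinge. Pushing it onto the stop read about 5.5 N.

**Last checks:** the final pictures show brass in both bores and the leaf along the doorway at the stop, about 1° from square by the top view. The wrist force was near zero and the bystanders look unmoved by eye.

**Limits and disagreements:**
- The free end was hidden by the arm in the top view, so it was checked only in the scene view.
- The camera fit put the leaf 1–2 mm higher in the grasp than the text's heights, but the height at which it came home agreed with the text.
- A picture comparison over the leaf area just before hand-in showed small differences. I took these as image noise and the arm's moving shadow.

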